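Spin-check bearing units and clean the dragging ones

ROBOT

A 6-joint arm with a two-finger parallel gripper is mounted at the origin on the work surface. World frame = base frame: x ahead of the robot, y to its left, z up, the work surface at z = 0. Lengths are in mm, angles in rad, forces in N, time in s.
With the tool pointing down it reaches from about 350 to 975 mm from the base axis. Payload 7.1 kg.
Tool frame: the origin (TCP) lies midway between the tips of the shut fingers; the grasp point (between the pads) lies 19 mm behind it; z points along the fingers, y is the line along which they close (so a half turn about z gives the same grasp; the last joint's range is limited). The gripper opens to 88 mm and grips with 3 to 60 N. Pads are 20 mm wide; open, the fingers measure 115 mm over their backs; the gripper's body (75 mm by 178 mm) begins 61 mm behind the grasp point.
Start: joints at [1.247, 0.423, 1.63, -0, 1.089, -0.019], TCP at [187.532, 596.185, 222.675] pointing down, gripper open.
Joint ranges: [-3, 3], [-0.9, 2.11], [0.09, 2.58], [-1.31, 4.45], [0.11, 2.69], [-2.54, 2.54]. Speed limits (rad/s): [2.39, 2.39, 3.01, 3.14, 3.14, 3.14].

INTERFACE

Orientations are given as a rotation vector (axis times angle).
In Python, from workcell import ctrl gives the robot as it stands.
- The arm moves only by the shell command python3 -m inch 'ROWS' [OPENING]. ROWS is JSON, a list of rows, each an object with "xyz": the shift along the tool's x, y, z in mm, a list of three; "rot": the turn, a rotation vector about the tool's x, y, z in rad, a list of three. In form: [{"xyz": [dx, dy, dz], "rot": [ax, ay, az]}, ...]. A call has 1 to 12 rows; each row is the pose to reach, as a shift and turn from the pose commanded when the call began, along the tool's axes at that moment; what a row does not reach only later rows make up. A row lasts 1/12 s, in which the tool goes at most 41.7 mm and 7.16 degrees, less where a joint would pass 70% of its speed; a pose out of reach is approached as far as the arm can. A call with a gripper value outside its range is refused whole. OPENING is the closure in counts, from 0 (fully open) to 255 (shut), set as the call begins (- or left out, the last holds). The fingers move at their own pace and stop on an object; the grip force is fixed at half the most. Time passes only in rows, so rows that repeat a pose let the fingers close. It gives the time, the measured TCP pose, the force, the opening and the grip force at its end, in the units of the state.
- ctrl.get_obs(): the state, without advancing time (a new reading comes with each control period).
- ctrl.get_image(name): name is "scene" or "top" or "wrist"; returns the picture (384x512x3 uint8, red, green, blue); there is no depth.
- ctrl.camera_model(name): a dict with "fx", "fy", "cx", "cy" (pixels), "position" and "attitude" of the camera in the world. Camera axes: x right, y up, looking along -z (the intrinsics and any distortion apply to the point x, -y, -z); pixel columns grow to the right and rows downward; lengths in mm; the calibration is good to about 2 mm. A picture is of the moment at which its call begins: read the wrist's pose just before it. camera_model takes no time and is no camera call; for the wrist camera it gives the pose at the moment of the call.
- ctrl.close_job(): hands the job in; it is judged then, once.
The state is a dict: "t": time; "qpos": joint angles; "qvel": joint speeds; "joint_torque": joint torques, N m; "ee_pos": TCP position; "orientation": TCP orientation; "ft_force": force on the tool from outside, world axes, zero at the start; "moment": the same for the moment, N m; "width": finger opening in mm; "grasp_force": force on a finger pad.
Only numpy, scipy, OpenCV 4.12 (cv2) and the standard library are available. Lean on these libraries where they do the work, as an engineer would, in place of code of your own. Each camera call takes 0.05 s, during which the arm holds its last target. There are 200 camera calls.

TASK

Give the hub of every bearing unit on the bench a spin by hand, at least a third of a turn, to find out which run on freely and which drag and stop at once. Stand the free-running ones upright inside the shallow white tray and the dragging ones upright in the tub of the cleaning unit; then press the tub's cover down until its catch holds it fully shut, and last turn the cleaning unit's key clockwise as far as it goes to start it and let it spring back. Leave the bottle, the beaker and the brass weight where they stand.

Things in the scene. Friction and masses are not known exactly. Their poses are not given: they have to be found in the camera images.
- unit_a_mid (a point): centre, 25.5 mm above the underside, of a loose bearing unit (0.6 to 0.9 kg; three or four present, all alike, absent ones read None): a steel block 56 x 56 mm, 30 mm high, gripped by its sides, with a hub disc 50 mm across on top (30.5 to 35.5 mm above the underside) and an upright tongue across the disc. z is up, x and y square to the block's sides
- unit_a: the same unit, origin at the centre of its underside. The tongue is 48 mm long, 10 mm wide and 15.5 mm high, its top 51 mm above the underside; disc and tongue turn together in the bearing about the block's vertical centre line
- unit_a_hub (a joint): angle of that unit's hub, rad, no stops, growing counter-clockwise from above; at 0 the tongue lies along the block's x. In a free unit a flicked hub runs on for a second or more; in a dragging one (0.02 N m) it stops at once. The block's weight holds it while the tongue's end is pushed level
- unit_b_mid (a point): centre, 25.5 mm above the underside, of a loose bearing unit (0.6 to 0.9 kg; three or four present, all alike, absent ones read None): a steel block 56 x 56 mm, 30 mm high, gripped by its sides, with a hub disc 50 mm across on top (30.5 to 35.5 mm above the underside) and an upright tongue across the disc. z is up, x and y square to the block's sides
- unit_b: the same unit, origin at the centre of its underside. The tongue is 48 mm long, 10 mm wide and 15.5 mm high, its top 51 mm above the underside; disc and tongue turn together in the bearing about the block's vertical centre line
- unit_b_hub (a joint): angle of that unit's hub, rad, no stops, growing counter-clockwise from above; at 0 the tongue lies along the block's x. In a free unit a flicked hub runs on for a second or more; in a dragging one (0.02 N m) it stops at once. The block's weight holds it while the tongue's end is pushed level
- unit_c_mid (a point): centre, 25.5 mm above the underside, of a loose bearing unit (0.6 to 0.9 kg; three or four present, all alike, absent ones read None): a steel block 56 x 56 mm, 30 mm high, gripped by its sides, with a hub disc 50 mm across on top (30.5 to 35.5 mm above the underside) and an upright tongue across the disc. z is up, x and y square to the block's sides
- unit_c: the same unit, origin at the centre of its underside. The tongue is 48 mm long, 10 mm wide and 15.5 mm high, its top 51 mm above the underside; disc and tongue turn together in the bearing about the block's vertical centre line
- unit_c_hub (a joint): angle of that unit's hub, rad, no stops, growing counter-clockwise from above; at 0 the tongue lies along the block's x. In a free unit a flicked hub runs on for a second or more; in a dragging one (0.02 N m) it stops at once. The block's weight holds it while the tongue's end is pushed level
- unit_d_mid (a point): centre, 25.5 mm above the underside, of a loose bearing unit (0.6 to 0.9 kg; three or four present, all alike, absent ones read None): a steel block 56 x 56 mm, 30 mm high, gripped by its sides, with a hub disc 50 mm across on top (30.5 to 35.5 mm above the underside) and an upright tongue across the disc. z is up, x and y square to the block's sides
- unit_d: the same unit, origin at the centre of its underside. The tongue is 48 mm long, 10 mm wide and 15.5 mm high, its top 51 mm above the underside; disc and tongue turn together in the bearing about the block's vertical centre line
- unit_d_hub (a joint): angle of that unit's hub, rad, no stops, growing counter-clockwise from above; at 0 the tongue lies along the block's x. In a free unit a flicked hub runs on for a second or more; in a dragging one (0.02 N m) it stops at once. The block's weight holds it while the tongue's end is pushed level
- tray_in (a point): centre of the floor (4 mm above the bench) of the fixed shallow white plastic tray, 222 mm long along this x and 142 mm wide along y inside, walls 4 mm thick and 12 mm high above the bench; it has room for two units side by side along x
- tub_floor (a point): centre of the floor (6 mm above the bench) of the cleaning unit's fixed white tub, inside 140 mm along this x (away from the robot) and 190 mm along this y, walls 6 mm thick, their rim 69 mm above this floor; it has room for two units side by side along y. The grey key pod stands against its -y side: 50 mm high, 84 mm wide
- cover (a joint): cover of the tub: 0 shut, 1.7 rad open, leaning a little back past upright at the tub's far (+x) side. A spring (some 2 N at the free edge) holds it open and reopens it unless it is pressed right down to 0, where a spring catch at the front edge snaps over and holds it; pressing it home takes 10 to 15 N at the point cover_press
- cover_hinge (a point): middle of the cover's hinge line; the line lies along this y, 79 mm above the bench. The cover is a flat plate 8 mm thick (4 mm either side of this point), 202 mm wide, reaching 161 mm from the hinge along this -x; its outer face looks along this z (up when shut, away from the robot when open)
- cover_press (a point): point in the middle of the cover's outer face, 120 mm from the hinge, where it is pressed down
- key (a joint): key switch: 0 at rest, grows as the key is turned clockwise seen from above, stop at 1.3 rad; it starts the machine beyond 0.95 rad; a spring (up to 0.09 N m) turns it back to 0 when let go
- key_grip (a point): centre of the key's flat steel bow, on the vertical turning axis: 28 mm long along this x, 8 mm thick along this y, 24 mm high; its lower edge is 62 mm and its top 86 mm above the bench, on top of the grey pod
- reagent_mid (a point): centre of an amber bottle, 60 mm across, 130 mm high: leave alone
- beaker_mid (a point): centre of a glass beaker, 68 mm across, 85 mm high: leave alone
- weight_mid (a point): centre of a brass calibration weight, 36 mm across, 48 mm high: leave alone
There are look-alikes about, which are no part of the job. What is shaped like the unit_c but green is not meant.

How it is judged:
By the outcome, as a careful person would: the job done as asked, in the order asked, and still so for the second after the job is handed in, with the robot touching nothing.
Of unit_a, unit_b, unit_c, unit_d only 3 to 4 are there at a start; the rules pass over those that are not, and their reading is None.
At some moment in a run one of unit_a, unit_b, unit_c, unit_d may be knocked a few centimetres aside while the robot is not near it.
It also fails if it takes over 210 s, if anything falls off the work surface, if the arm or the gripper's body presses on something with over 40 N, if the wrist force passes 120 N, or if a joint passes its speed limit or range.

## Working session

There is one attempt and no reset: what is moved stays moved. The work goes in short steps, Python scripts to look and compute and a shell command to move; the robot and the scene stay as the last step left them, time stands still between calls to the robot, and variables do not carry over. Pictures are saved under pics/ and viewed, at most 14 in all, crops included, and the job is handed in when it is done.

```bash
ls; mkdir -p pics; cat > h.py <<'E'
import numpy as np, cv2
from scipy.spatial.transform import Rotation as R
from workcell import ctrl
def shot(cam,fn=None):
    m=ctrl.camera_model(cam); im=ctrl.get_image(cam)
    if fn: cv2.imwrite('pics/'+fn,im[:,:,::-1])
    return im,m
def rot(m):
    a=np.array(m['attitude'],float)
    return R.from_rotvec(a) if a.shape==(3,) else R.from_matrix(a) if a.shape==(3,3) else R.from_quat(a)
def ray(m,px,z):
    d=np.array([(px[0]-m['cx'])/m['fx'],-(px[1]-m['cy'])/m['fy'],-1])
    d=rot(m).apply(d); p=np.array(m['position']); return p+d*(z-p[2])/d[2]
def proj(m,P):
    c=rot(m).inv().apply(np.array(P,float)-m['position'])
    return np.array([m['cx']+m['fx']*c[0]/-c[2], m['cy']+m['fy']*c[1]/c[2]])
E
python3 - <<'E'
from h import *
o=ctrl.get_obs(); print(o)
for c in ('scene','top','wrist'):
    im,m=shot(c,c+'0.png'); print(c,m)
E
```

```text
pics
{'t': 0.0, 'qpos': array([ 1.24697873e+00,  4.23800325e-01,  1.63066086e+00, -1.28345161e-05,
        1.08860544e+00, -1.89934208e-02]), 'qvel': array([ 0.00192184,  0.00172452, -0.00133867,  0.00072632,  0.00156868,
       -0.00034011]), 'joint_torque': array([ 1.58884999e-03, -5.44622469e+01, -2.73659241e+01,  6.44513383e-02,
        2.28222547e-02, -1.07462909e-04]), 'ee_pos': array([187.38143587, 595.68311108, 221.93844503]), 'orientation': array([-4.76919232e-01, -3.10493768e+00,  2.28424380e-03]), 'ft_force': array([-1.43273679, -0.16578014,  0.0515208 ]), 'moment': array([ 0.01614898, -0.00645721,  0.02105267]), 'grasp_force': 0.0, 'width': 87.54886826997328}
scene {'fx': 355.27187029198205, 'fy': 355.27187029198205, 'cx': 261.22990056389483, 'cy': 191.59932199787684, 'position': array([1111.95326686, -465.03921238,  633.68397292]), 'attitude': array([0.83387488, 0.32959108, 0.73755958])}
top {'fx': 382.2557022588096, 'fy': 382.2557022588096, 'cx': 252.7257695815298, 'cy': 192.55887313912382, 'position': array([4.96838010e+02, 4.79170720e-01, 1.24896238e+03]), 'attitude': array([ 0.08945371, -0.10423524, -1.56749485])}
wrist {'fx': 270.58115747420595, 'fy': 270.58115747420595, 'cx': 253.6311128368828, 'cy': 186.56356140404563, 'position': array([120.87859731, 616.84938451, 384.78701169]), 'attitude': array([-0.22462032, -0.16337082,  1.25778601])}
```

View pics/top0.png

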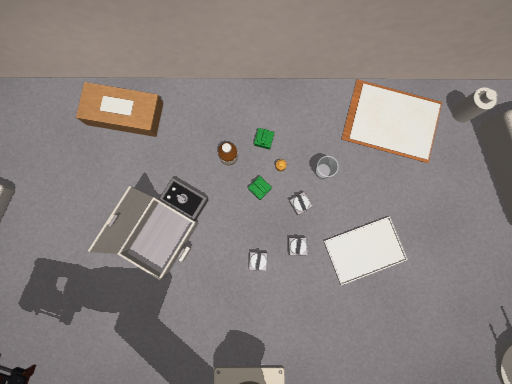

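View pics/scene0.png

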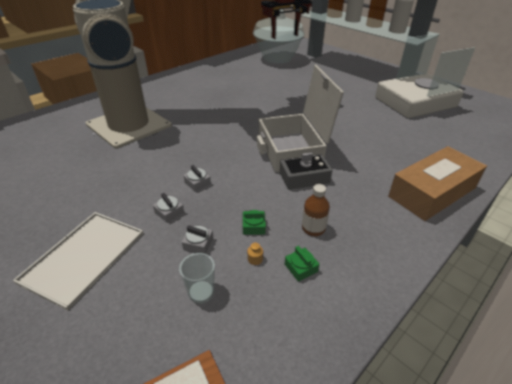

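The top picture shows three steel units at about (301,203), (298,246) and (258,261), with green look-alikes at (264,138) and (260,187). The white tray is at (366,251), and the wood-framed sheet at (397,122) is a decoy. The open tub is at (157,237) with its key pod at (184,198). The bottle is at (228,152), the weight at (281,165) and the beaker at (326,167). The scene view shows the same layout.

Candidates for the units are three steel and two green. By the description I choose the steel ones, and I'll check them in one close crop.

```bash
python3 - <<'E'
from h import *
im,m=shot('top')
c=cv2.resize(im[95:295,90:415,::-1],None,fx=2.4,fy=2.4,interpolation=cv2.INTER_CUBIC); cv2.imwrite('pics/crop1.png',c)
for n,p,z in [('u1',(301,203),30),('u2',(298,246),30),('u3',(258,261),30),('tray',(366,251),4),('tub',(157,237),40),('key',(182,198),86),('bottle',(228,152),60),('weight',(281,165),40),('beaker',(326,167),40)]: print(n,ray(m,p,z).round())
print(proj(m,[187,596,222]), proj(m,[187,596,0]))
E
```

```text
u1 [ 614. -166.   30.]
u2 [ 478. -154.   30.]
u3 [431. -28.  30.]
tray [ 462. -377.    4.]
tub [506. 289.  40.]
key [624. 206.  86.]
bottle [774.  68.  60.]
weight [ 736. -102.   40.]
beaker [ 730. -247.   40.]
[ 15.4936126  362.16805032] [ 58.52983677 339.64996495]
```

View pics/crop1.png

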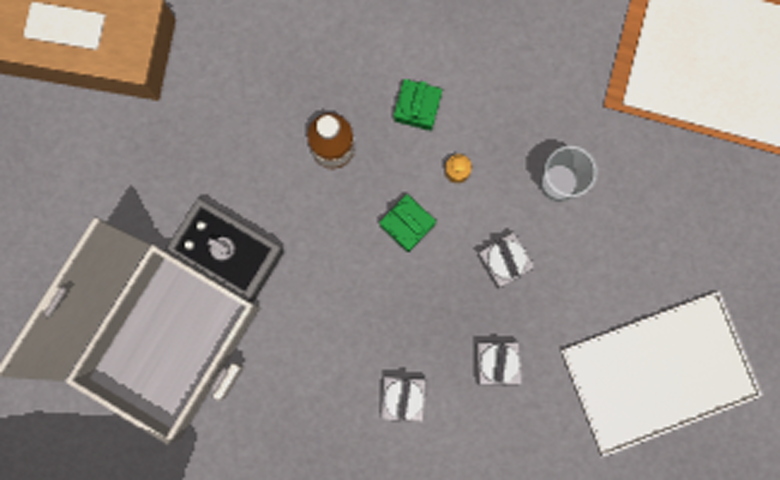

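View pics/wrist0.png

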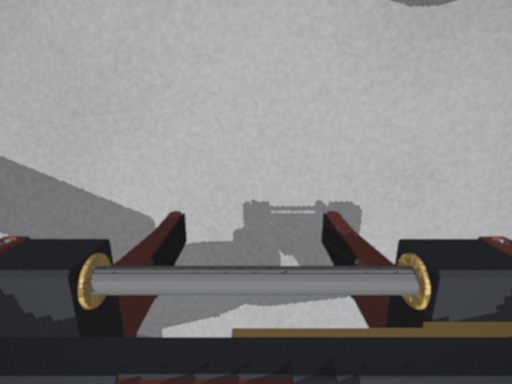

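The crop confirms three steel units with hub tongues and two green decoys. It also shows the tray corners, the tub rim and the key clearly. The wrist view shows only bare bench, so there is no fourth unit under the arm.

```bash
cat >> h.py <<'E'
def go(x,y,z,yaw=None):
    """shift/turn in tool axes to TCP x,y,z with tool-y at world angle yaw (deg, mod 180)"""
    o=ctrl.get_obs(); T=R.from_rotvec(o['orientation']); d=T.inv().apply(np.array([x,y,z])-o['ee_pos'])
    ty=T.apply([0,1,0]); cur=np.degrees(np.arctan2(ty[1],ty[0]))
    s='TCP %s yaw %.1f q6 %.2f -> xyz %s'%(o['ee_pos'].round(1),cur,o['qpos'][5],d.round(1))
    if yaw is not None:
        a=(cur-yaw+90)%180-90; s+=' rz %.3f (or %.3f)'%(np.radians(a),np.radians(a-180*np.sign(a)))
    print(s)
E
python3 - <<'E'
from h import *
m=ctrl.camera_model('top'); f=lambda c,z: ray(m,(90+(c[0]+.5)/2.4-.5,95+(c[1]+.5)/2.4-.5),z)[:2].round(1)
for c in [(153,246),(258,304),(168,441),(68,381)]: print('tub',f(c,75))
for c in [(719,291),(760,395),(604,454),(562,349)]: print('tray',f(c,12))
for c in [(221,247)]: print('key',f(c,86))
for c in [(504,258),(498,362),(403,397)]: print('u',f(c,35))
for a,b in [((498,243),(511,276)),((501,343),(497,382)),((404,378),(402,418))]:
    d=f(a,51)-f(b,51); print('tongue',f(a,51),f(b,51),np.degrees(np.arctan2(d[1],d[0])))
o=ctrl.get_obs(); T=R.from_rotvec(o['orientation']); print(T.as_matrix().round(3))
w=ctrl.camera_model('wrist'); print('cam in tool',T.inv().apply(w['position']-o['ee_pos']).round(1),'look',T.inv().apply(rot(w).apply([0,0,-1])).round(3), T.inv().apply(rot(w).apply([1,0,0])).round(3))
go(431,-28,160,90)
E
```

```text
tub [627.4 295.5]
tub [553.2 159.4]
tub [381.9 268.8]
tub [456.1 396.8]
tray [ 574.4 -454.7]
tray [ 435.6 -503.5]
tray [ 358.6 -292.7]
tray [ 496.4 -240.1]
key [625.1 206.3]
u [ 616.5 -161. ]
u [ 479.4 -151.1]
u [434.1 -26.4]
tongue [ 634.8 -151.3] [ 591.3 -167.7] 20.65701955024143
tongue [ 504.1 -153.4] [ 454.1 -147.5] -6.729781961109941
tongue [459.1 -27.3] [408.4 -24.7] -2.935673446421172
[[-0.954  0.3   -0.   ]
 [ 0.3    0.954 -0.001]
 [ 0.    -0.001 -1.   ]]
cam in tool [  69.7   -0.  -162.8] look [-0.257  0.     0.966] [-0.001  1.    -0.   ]
TCP [187.4 595.9 222.2] yaw 72.5 q6 -0.02 -> xyz [-419.6 -522.    62.7] rz -0.305 (or 2.837)
```

```bash
python3 -m inch '[{"xyz":[-20,-25,5],"rot":[0,0,0]},{"xyz":[-211,-260,36],"rot":[0,0,0]},{"xyz":[-211,-260,36],"rot":[0,0,0]},{"xyz":[-211,-260,36],"rot":[0,0,0]},{"xyz":[-211,-260,36],"rot":[0,0,0]},{"xyz":[-211,-260,36],"rot":[0,0,0]},{"xyz":[-422,-520,72],"rot":[0,0,-0.25]},{"xyz":[-422,-520,72],"rot":[0,0,-0.25]},{"xyz":[-422,-520,72],"rot":[0,0,-0.25]},{"xyz":[-422,-520,72],"rot":[0,0,-0.25]},{"xyz":[-422,-520,72],"rot":[0,0,-0.25]},{"xyz":[-422,-520,72],"rot":[0,0,-0.25]}]'
python3 - <<'E'
from h import *
go(434,-26,150,87)
E
```

```text
t: 1.2
ee_pos: [363.9, 150.1, 171.1]
orientation: [0.085, 3.14, 0.0]
ft_force: [0.5, 0.6, -0.7]
width: 87.9
grasp_force: 0.0
TCP [363.9 150.1 171.1] yaw 86.9 q6 -1.16 -> xyz [ -79.5 -172.    21.1] rz -0.002 (or 3.140)
```

```bash
python3 -m inch '[{"xyz":[-79,-172,21],"rot":[0,0,0]},{"xyz":[-79,-172,21],"rot":[0,0,0]},{"xyz":[-79,-172,21],"rot":[0,0,0]},{"xyz":[-79,-172,21],"rot":[0,0,0]},{"xyz":[-79,-172,21],"rot":[0,0,0]},{"xyz":[-79,-172,21],"rot":[0,0,0]},{"xyz":[-79,-172,21],"rot":[0,0,0]},{"xyz":[-79,-172,21],"rot":[0,0,0]}]'
python3 - <<'E'
from h import *
im,m=shot('wrist','w1.png'); go(434,-26,150,87); print(proj(m,[434,-26,51]),proj(m,[434,-26,0]))
E
```

```text
t: 1.87
ee_pos: [432.6, -23.9, 149.9]
orientation: [-0.087, -3.14, -0.0]
ft_force: [-0.3, -0.4, -0.0]
width: 88.0
grasp_force: 0.0
TCP [432.5 -23.5 150.1] yaw 86.9 q6 -1.60 -> xyz [-1.6 -2.4  0.1] rz -0.002 (or 3.140)
[251.64362182 188.36971071] [251.91178936 177.06922862]
```

View pics/w1.png

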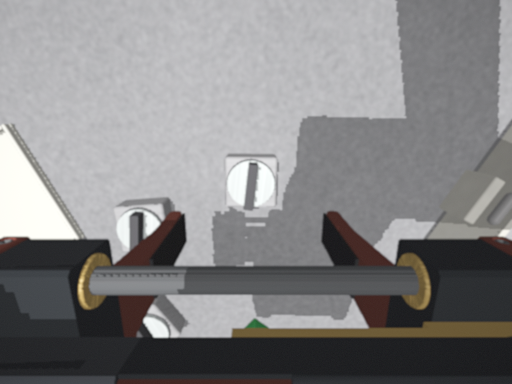

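The unit stands at (251,184) between the fingers. Its disc spans x 226–275, and its tongue runs from about (253,163) to (249,208).

```bash
cat >> h.py <<'E'
def disc(im,m,px,r=34,thr=None):
    """hub disc centre (world, z=35.5) and tongue angle (deg) near pixel px, by brightness"""
    x0,y0=int(px[0])-r,int(px[1])-r
    g=cv2.cvtColor(im,cv2.COLOR_RGB2GRAY)[y0:y0+2*r,x0:x0+2*r]
    t=thr or np.percentile(g,99)-12
    b=(g>t).astype(np.uint8); n,l,s,c=cv2.connectedComponentsWithStats(b)
    k=[i for i in range(1,n) if s[i,4]>60]
    pts=np.vstack([np.argwhere(l==i)[:,::-1] for i in k]).astype(np.float32)+[x0,y0]
    hull=cv2.convexHull(pts.astype(np.float32)); (cx,cy),ax,an=cv2.fitEllipse(hull)
    h=np.zeros_like(g); cv2.fillConvexPoly(h,(hull-[x0,y0]).astype(np.int32),1)
    h=cv2.erode(h,np.ones((3,3)))
    tp=np.argwhere((h>0)&(g<t-25))[:,::-1].astype(np.float32)+[x0,y0]
    if len(tp)<20: print('no tongue'); a=np.nan
    else:
        vx,vy,tx,ty=cv2.fitLine(tp,cv2.DIST_L2,0,.01,.01).ravel()
        p,q=[ray(m,(tx+s*15*vx,ty+s*15*vy),45)[:2] for s in (-1,1)]; a=np.degrees(np.arctan2(*(q-p)[::-1]))%180
    P=ray(m,(cx,cy),35.5)[:2]; print('disc',P.round(1),'axes',np.round(ax,1),'thr',t,'tongue',round(a,1),'n',len(k)); return P,a
E
python3 - <<'E'
from h import *
im,m=shot('wrist'); disc(im,m,(251,184)); g=cv2.cvtColor(im,cv2.COLOR_RGB2GRAY); print(g[184,215:290:2])
disc(im,m,(138,228),30)
E
```

```text
disc [432.9 -27.3] axes [44.3 45.7] thr 242.0 tongue 170.5 n 2
[188 193 198 200 193 190 240 252 249 249 252 249 252 253 252 219 125 120
 119 119 145 240 252 253 254 249 250 249 253 247 173 174 194 194 192 184
 141 130]
disc [ 475.6 -156.3] axes [34.3 41.1] thr 238.0 tongue 159.9 n 2
```

```bash
python3 - <<'E'
from h import *
go(433.3,-27,41,82)
E
python3 -m inch '[{"xyz":[-1,-4,40],"rot":[0,0,0.085]},{"xyz":[-1,-4,80],"rot":[0,0,0.085]},{"xyz":[-1,-4,109],"rot":[0,0,0.085]},{"xyz":[-1,-4,109],"rot":[0,0,0.085]},{"xyz":[-1,-4,109],"rot":[0,0,0.085]},{"xyz":[-1,-4,109],"rot":[0,0,0.085]}]' 150
python3 - <<'E'
from h import *
go(433.3,-27,41,82)
E
```

```text
TCP [432.6 -23.3 150.1] yaw 86.9 q6 -1.60 -> xyz [ -0.9  -3.7 109.1] rz 0.086 (or -3.055)
t: 2.47
ee_pos: [434.5, -27.6, 42.3]
orientation: [0.217, 3.133, -0.0]
ft_force: [0.4, -0.3, 0.5]
width: 51.1
grasp_force: 0.0
TCP [434.5 -27.6  42.3] yaw 82.1 q6 -1.52 -> xyz [1.3 0.5 1.3] rz 0.001 (or -3.140)
```

```bash
python3 -m inch '[{"xyz":[1,0,1],"rot":[0,0,0]},{"xyz":[1,0,1],"rot":[0,0,0]},{"xyz":[1,0,1],"rot":[0,0,0]},{"xyz":[1,0,1],"rot":[0,0,0]},{"xyz":[1,0,1],"rot":[0,0,0]},{"xyz":[1,0,1],"rot":[0,0,0]}]' 255
```

```text
t: 2.97
ee_pos: [433.1, -28.2, 40.4]
orientation: [0.22, 3.133, 0.0]
ft_force: [-0.9, 5.2, 3.3]
width: 10.9
grasp_force: 2.9
```

```bash
python3 -m inch '[{"xyz":[0,0,0],"rot":[0,0,0.12]},{"xyz":[0,0,0],"rot":[0,0,0.24]},{"xyz":[0,0,0],"rot":[0,0,0.36]},{"xyz":[0,0,0],"rot":[0,0,0.48]},{"xyz":[0,0,0],"rot":[0,0,0.6]},{"xyz":[0,0,0],"rot":[0,0,0.72]},{"xyz":[0,0,0],"rot":[0,0,0.84]},{"xyz":[0,0,0],"rot":[0,0,0.96]},{"xyz":[0,0,0],"rot":[0,0,1.08]},{"xyz":[0,0,0],"rot":[0,0,1.2]},{"xyz":[0,0,0],"rot":[0,0,1.32]},{"xyz":[0,0,0],"rot":[0,0,1.44]}]' 255
python3 -m inch '[{"xyz":[0,0,0],"rot":[0,0,0.12]},{"xyz":[0,0,0],"rot":[0,0,0.24]},{"xyz":[0,0,0],"rot":[0,0,0.36]},{"xyz":[0,0,0],"rot":[0,0,0.48]},{"xyz":[0,0,0],"rot":[0,0,0.6]},{"xyz":[0,0,0],"rot":[0,0,0.72]},{"xyz":[0,0,0],"rot":[0,0,0.84]},{"xyz":[0,0,0],"rot":[0,0,0.96]},{"xyz":[0,0,0],"rot":[0,0,1.08]}]' 255
python3 -m inch '[{"xyz":[0,0,0],"rot":[0,0,0.12]},{"xyz":[0,0,0],"rot":[0,0,0.24]},{"xyz":[0,0,-30],"rot":[0,0,0.36]},{"xyz":[0,0,-70],"rot":[0,0,0.36]},{"xyz":[0,0,-100],"rot":[0,0,0.36]}]' 150
python3 - <<'E'
from h import *
go(433,-27,41); r=[]
for i in range(10):
    im,m=shot('wrist','s1_%d.png'%i); p=proj(m,[433,-27,40]); 
    if i in(0,3,6,9): disc(im,m,p); r.append(im[int(p[1])-60:int(p[1])+60,int(p[0])-60:int(p[0])+60])
cv2.imwrite('pics/s1.png',cv2.resize(np.hstack(r)[:,:,::-1],None,fx=1.6,fy=1.6)); print(ctrl.get_obs()['t'])
E
```

```text
t: 3.97
ee_pos: [433.0, -28.1, 40.2]
orientation: [-2.238, -2.205, -0.0]
ft_force: [0.2, 1.2, 3.0]
width: 9.4
grasp_force: 30.0
t: 4.72
ee_pos: [432.8, -27.9, 40.2]
orientation: [-3.053, -0.74, 0.0]
ft_force: [-1.1, 1.3, 3.0]
width: 9.9
grasp_force: 30.0
t: 5.13
ee_pos: [432.6, -28.2, 141.6]
orientation: [-3.136, -0.19, 0.002]
ft_force: [0.8, -0.1, 0.4]
width: 35.5
grasp_force: 0.0
TCP [432.6 -28.2 141.6] yaw -83.1 q6 1.36 -> xyz [  0.6  -1.1 100.6]
disc [433.2 -27.9] axes [45.6 47.3] thr 219.0 tongue 26.3 n 2
disc [433.2 -27.9] axes [45.5 46.9] thr 219.0 tongue 26.8 n 2
disc [433.3 -27.7] axes [45.9 47.4] thr 221.0 tongue 26.4 n 2
disc [433.2 -27.8] axes [46.  47.7] thr 220.0 tongue 26.2 n 2
5.6333
```

View pics/s1.png

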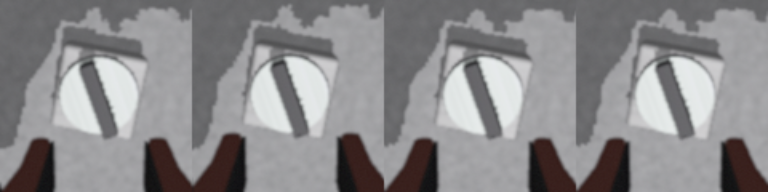

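The four frames over 0.45 s show the hub at the same angle (tongue about 26°) straight after release. It was turned 2.5 rad and stopped at once, so unit 3 at (433,-28) is dragging. On to unit 2.

```bash
python3 -m inch '[{"xyz":[31,129,-8],"rot":[0,0,0]},{"xyz":[31,129,-8],"rot":[0,0,0]},{"xyz":[31,129,-8],"rot":[0,0,0]},{"xyz":[31,129,-8],"rot":[0,0,0]},{"xyz":[31,129,-8],"rot":[0,0,0]},{"xyz":[31,129,-8],"rot":[0,0,0]}]' 100
python3 - <<'E'
from h import *
go(479,-152,41); im,m=shot('wrist','w2.png'); p=proj(m,[479,-152,40]); P,a=disc(im,m,p); go(*P,41,a+90); print(p)
c=im[int(p[1])-60:int(p[1])+60,int(p[0])-60:int(p[0])+60,::-1]; cv2.imwrite('pics/w2c.png',cv2.resize(c,None,fx=3,fy=3))
E
```

```text
t: 6.13
ee_pos: [478.3, -152.1, 147.1]
orientation: [-3.135, -0.189, 0.003]
ft_force: [-0.3, 0.1, 0.4]
width: 53.4
grasp_force: 0.0
TCP [ 478.3 -152.1  147.1] yaw -83.1 q6 1.12 -> xyz [9.000e-01 1.000e-01 1.061e+02]
disc [ 479.6 -153.4] axes [44.7 46.3] thr 208.0 tongue 170.7 n 2
TCP [ 478.  -151.4  147.1] yaw -83.0 q6 1.12 -> xyz [  1.6   2.4 106.1] rz 0.284 (or -2.858)
[253.79778435 184.23508738]
```

View pics/w2c.png

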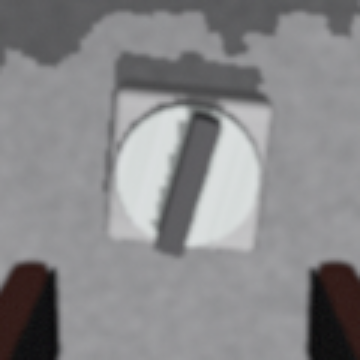

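The tongue runs from (205,115) to (170,250) in the crop, tilted 17° from the tool's x axis, which agrees with the detector.

```bash
python3 -m inch '[{"xyz":[1.5,2,20],"rot":[0,0,0.1]},{"xyz":[1.5,2,60],"rot":[0,0,0.2]},{"xyz":[1.5,2,100],"rot":[0,0,0.28]},{"xyz":[1.5,2,106],"rot":[0,0,0.28]},{"xyz":[1.5,2,106],"rot":[0,0,0.28]},{"xyz":[1.5,2,106],"rot":[0,0,0.28]}]' 130
python3 -m inch '[{"xyz":[0,0,0],"rot":[0,0,0]},{"xyz":[0,0,0],"rot":[0,0,0]},{"xyz":[0,0,0],"rot":[0,0,0]},{"xyz":[0,0,0],"rot":[0,0,0]},{"xyz":[0,0,0],"rot":[0,0,0]},{"xyz":[0,0,0],"rot":[0,0,0]},{"xyz":[0,0,0],"rot":[0,0,0]}]' 255
```

```text
t: 6.68
ee_pos: [481.0, -153.3, 42.8]
orientation: [-3.132, 0.243, 0.001]
ft_force: [0.3, -0.3, 0.3]
width: 43.4
grasp_force: 0.0
t: 7.27
ee_pos: [481.5, -153.9, 42.7]
orientation: [-3.131, 0.249, -0.001]
ft_force: [0.4, 4.1, 5.9]
width: 9.8
grasp_force: 30.0
```

```bash
python3 -m inch '[{"xyz":[0,0,0],"rot":[0,0,-0.12]},{"xyz":[0,0,0],"rot":[0,0,-0.24]},{"xyz":[0,0,0],"rot":[0,0,-0.36]},{"xyz":[0,0,0],"rot":[0,0,-0.48]},{"xyz":[0,0,0],"rot":[0,0,-0.6]},{"xyz":[0,0,0],"rot":[0,0,-0.72]},{"xyz":[0,0,0],"rot":[0,0,-0.84]},{"xyz":[0,0,0],"rot":[0,0,-0.96]},{"xyz":[0,0,0],"rot":[0,0,-1.08]},{"xyz":[0,0,0],"rot":[0,0,-1.2]},{"xyz":[0,0,0],"rot":[0,0,-1.32]},{"xyz":[0,0,0],"rot":[0,0,-1.44]}]' 255
python3 -m inch '[{"xyz":[0,0,0],"rot":[0,0,-0.12]},{"xyz":[0,0,0],"rot":[0,0,-0.24]},{"xyz":[0,0,0],"rot":[0,0,-0.36]},{"xyz":[0,0,0],"rot":[0,0,-0.48]},{"xyz":[0,0,0],"rot":[0,0,-0.6]},{"xyz":[0,0,0],"rot":[0,0,-0.72]},{"xyz":[0,0,0],"rot":[0,0,-0.84]},{"xyz":[0,0,0],"rot":[0,0,-0.96]},{"xyz":[0,0,0],"rot":[0,0,-1.08]}]' 255
python3 -m inch '[{"xyz":[0,0,0],"rot":[0,0,-0.12]},{"xyz":[0,0,0],"rot":[0,0,-0.24]},{"xyz":[0,0,-30],"rot":[0,0,-0.36]},{"xyz":[0,0,-70],"rot":[0,0,-0.36]},{"xyz":[0,0,-100],"rot":[0,0,-0.36]}]' 150
python3 - <<'E'
from h import *
go(480,-153,41); r=[]
for i in range(10):
    im,m=shot('wrist','s2_%d.png'%i); p=proj(m,[480,-153,40]); 
    if i in(0,3,6,9): disc(im,m,p); r.append(im[int(p[1])-60:int(p[1])+60,int(p[0])-60:int(p[0])+60])
cv2.imwrite('pics/s2.png',cv2.resize(np.hstack(r)[:,:,::-1],None,fx=1.6,fy=1.6)); print(ctrl.get_obs()['t'])
E
```

```text
t: 8.27
ee_pos: [480.1, -152.6, 42.6]
orientation: [-2.511, -1.883, 0.0]
ft_force: [-3.2, 11.7, 13.7]
width: 9.8
grasp_force: 30.0
t: 9.02
ee_pos: [478.2, -152.9, 42.6]
orientation: [-1.183, -2.904, -0.0]
ft_force: [-11.0, 5.2, 18.6]
width: 9.5
grasp_force: 30.0
t: 9.43
ee_pos: [480.9, -154.3, 143.6]
orientation: [-0.653, -3.072, 0.0]
ft_force: [0.4, -0.6, -0.1]
width: 35.2
grasp_force: 0.0
TCP [ 480.9 -154.3  143.6] yaw 66.0 q6 -1.49 -> xyz [  1.3   0.8 102.6]
disc [ 479.2 -154.3] axes [45.1 46.4] thr 201.0 tongue 135.6 n 2
disc [ 479.2 -154.2] axes [45.3 46.1] thr 202.0 tongue 135.6 n 2
disc [ 478.7 -154.1] axes [44.4 46.9] thr 201.0 tongue 135.0 n 2
disc [ 478.8 -154.2] axes [44.6 46.9] thr 201.0 tongue 135.0 n 2
9.9333
```

View pics/s2.png

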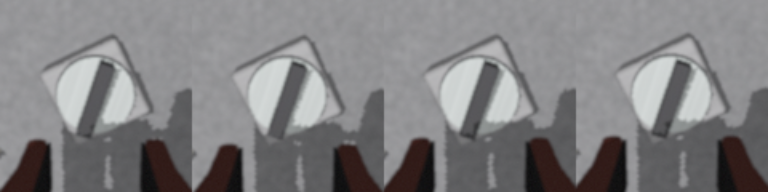

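The four frames show the tongue fixed at 135° after a 2.5 rad turn, with the block unmoved. Unit 2 at (479,-154) is dragging too. On to unit 1.

```bash
python3 -m inch '[{"xyz":[-127,48,-6],"rot":[0,0,-0.7]},{"xyz":[-127,48,-6],"rot":[0,0,-0.7]},{"xyz":[-127,48,-6],"rot":[0,0,-0.7]},{"xyz":[-127,48,-6],"rot":[0,0,-0.7]},{"xyz":[-127,48,-6],"rot":[0,0,-0.7]},{"xyz":[-127,48,-6],"rot":[0,0,-0.7]},{"xyz":[-127,48,-6],"rot":[0,0,-0.7]}]' 120
python3 - <<'E'
from h import *
im,m=shot('wrist','w3.png'); p=proj(m,[616,-163,40]); P,a=disc(im,m,p); go(*P,41,a+90); print(p)
c=im[int(p[1])-60:int(p[1])+60,int(p[0])-60:int(p[0])+60,::-1]; cv2.imwrite('pics/w3c.png',cv2.resize(c,None,fx=3,fy=3))
E
```

```text
t: 10.52
ee_pos: [616.3, -161.9, 146.7]
orientation: [0.443, -3.108, -0.001]
ft_force: [0.6, 0.0, -0.0]
width: 46.6
grasp_force: 0.0
disc [ 616.9 -165.3] axes [44.6 45.8] thr 200.0 tongue 21.6 n 2
TCP [ 616.2 -162.   146.9] yaw 106.0 q6 -2.13 -> xyz [ 1.000e-01 -3.500e+00  1.059e+02] rz -0.099 (or 3.043)
[252.72001946 184.40468498]
```

View pics/w3c.png

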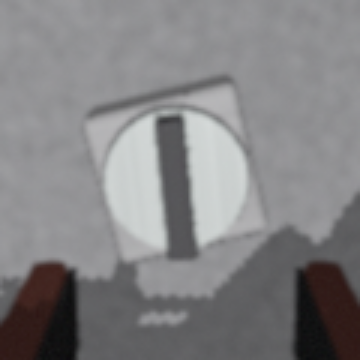

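The tongue runs from (170,118) to (183,258), tilted about -5.5° from the tool's x axis, which agrees with the detector.

```bash
python3 -m inch '[{"xyz":[0,-3,20],"rot":[0,0,-0.05]},{"xyz":[0,-3,60],"rot":[0,0,-0.1]},{"xyz":[0,-3,100],"rot":[0,0,-0.1]},{"xyz":[0,-3,106],"rot":[0,0,-0.1]},{"xyz":[0,-3,106],"rot":[0,0,-0.1]},{"xyz":[0,-3,106],"rot":[0,0,-0.1]}]' 130
python3 -m inch '[{"xyz":[0,0,0],"rot":[0,0,0]},{"xyz":[0,0,0],"rot":[0,0,0]},{"xyz":[0,0,0],"rot":[0,0,0]},{"xyz":[0,0,0],"rot":[0,0,0]},{"xyz":[0,0,0],"rot":[0,0,0]},{"xyz":[0,0,0],"rot":[0,0,0]},{"xyz":[0,0,0],"rot":[0,0,0]}]' 255
python3 -m inch '[{"xyz":[0,0,0],"rot":[0,0,0.12]},{"xyz":[0,0,0],"rot":[0,0,0.24]},{"xyz":[0,0,0],"rot":[0,0,0.36]},{"xyz":[0,0,0],"rot":[0,0,0.48]},{"xyz":[0,0,0],"rot":[0,0,0.6]},{"xyz":[0,0,0],"rot":[0,0,0.72]},{"xyz":[0,0,0],"rot":[0,0,0.84]},{"xyz":[0,0,0],"rot":[0,0,0.96]},{"xyz":[0,0,0],"rot":[0,0,1.08]},{"xyz":[0,0,0],"rot":[0,0,1.2]},{"xyz":[0,0,0],"rot":[0,0,1.32]},{"xyz":[0,0,0],"rot":[0,0,1.44]}]' 255
python3 -m inch '[{"xyz":[0,0,0],"rot":[0,0,0.12]},{"xyz":[0,0,0],"rot":[0,0,0.24]},{"xyz":[0,0,0],"rot":[0,0,0.36]},{"xyz":[0,0,0],"rot":[0,0,0.48]},{"xyz":[0,0,0],"rot":[0,0,0.6]},{"xyz":[0,0,0],"rot":[0,0,0.72]},{"xyz":[0,0,0],"rot":[0,0,0.84]},{"xyz":[0,0,0],"rot":[0,0,0.96]},{"xyz":[0,0,0],"rot":[0,0,1.08]}]' 255
python3 -m inch '[{"xyz":[0,0,0],"rot":[0,0,0.12]},{"xyz":[0,0,0],"rot":[0,0,0.24]},{"xyz":[0,0,-30],"rot":[0,0,0.36]},{"xyz":[0,0,-70],"rot":[0,0,0.36]},{"xyz":[0,0,-100],"rot":[0,0,0.36]}]' 150
python3 - <<'E'
from h import *
go(616.5,-164.5,41); r=[]
for i in range(10):
    im,m=shot('wrist','s3_%d.png'%i); p=proj(m,[616.5,-164.5,40]); 
    if i in(0,3,6,9): disc(im,m,p); r.append(im[int(p[1])-60:int(p[1])+60,int(p[0])-60:int(p[0])+60])
cv2.imwrite('pics/s3.png',cv2.resize(np.hstack(r)[:,:,::-1],None,fx=1.6,fy=1.6)); print(ctrl.get_obs()['t'])
E
```

```text
t: 11.07
ee_pos: [617.8, -165.2, 42.9]
orientation: [-0.591, 3.085, -0.0]
ft_force: [0.8, 0.1, 0.1]
width: 43.2
grasp_force: 0.0
t: 11.65
ee_pos: [617.8, -165.0, 42.8]
orientation: [-0.593, 3.084, -0.0]
ft_force: [-0.6, 1.7, 5.6]
width: 9.8
grasp_force: 30.0
t: 12.65
ee_pos: [617.5, -165.8, 42.8]
orientation: [1.595, 2.706, -0.001]
ft_force: [-2.5, -3.7, 6.3]
width: 9.7
grasp_force: 30.0
t: 13.4
ee_pos: [616.7, -165.8, 42.8]
orientation: [2.76, 1.501, -0.003]
ft_force: [-5.3, -1.9, 8.4]
width: 9.9
grasp_force: 30.0
t: 13.82
ee_pos: [617.4, -165.1, 143.6]
orientation: [-2.981, -0.99, 0.001]
ft_force: [0.6, -0.0, -0.1]
width: 35.4
grasp_force: 0.0
TCP [ 617.4 -165.1  143.6] yaw -53.3 q6 0.65 -> xyz [ -0.3  -1.  102.6]
disc [ 614.7 -159.8] axes [49.7 68.8] thr 243.0 tongue 35.9 n 3
disc [ 614.3 -160.2] axes [50.1 67.4] thr 243.0 tongue 29.5 n 3
disc [ 613.4 -158.1] axes [49.8 72.8] thr 243.0 tongue 22.4 n 3
disc [ 613.7 -159.2] axes [50.7 72. ] thr 243.0 tongue 16.9 n 3
14.3167
```

View pics/s3.png

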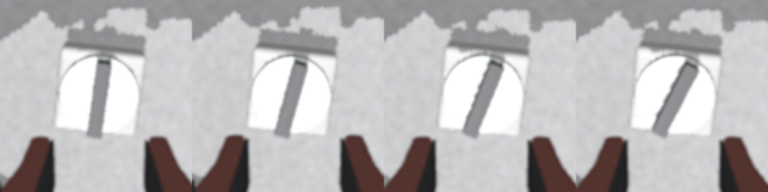

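Here the tongue keeps turning frame to frame, 36° → 30° → 22° → 17°. Unit 1 runs free, so it goes in the tray. In the picture its block edge is tilted about +7° from the tool's y axis.

```bash
python3 -m inch '[{"xyz":[0,0,0],"rot":[0,0,0.1]},{"xyz":[0,0,0],"rot":[0,0,0.12]},{"xyz":[0,0,10],"rot":[0,0,0.12]},{"xyz":[0,0,20],"rot":[0,0,0.12]},{"xyz":[0,0,30],"rot":[0,0,0.12]},{"xyz":[0,0,45],"rot":[0,0,0.12]},{"xyz":[0,0,60],"rot":[0,0,0.12]},{"xyz":[0,0,80],"rot":[0,0,0.12]},{"xyz":[0,0,105],"rot":[0,0,0.12]},{"xyz":[0,0,125],"rot":[0,0,0.12]},{"xyz":[0,0,137],"rot":[0,0,0.12]},{"xyz":[0,0,137],"rot":[0,0,0.12]}]' 0
python3 - <<'E'
from h import *
go(616.8,-165,6.5,-60)
E
python3 -m inch '[{"xyz":[0,0,0],"rot":[0,0,0]},{"xyz":[0,0,0],"rot":[0,0,0]},{"xyz":[0,0,0],"rot":[0,0,0]},{"xyz":[0,0,0],"rot":[0,0,0]},{"xyz":[0,0,0],"rot":[0,0,0]},{"xyz":[0,0,0],"rot":[0,0,0]},{"xyz":[0,0,0],"rot":[0,0,0]},{"xyz":[0,0,0],"rot":[0,0,0]},{"xyz":[0,0,0],"rot":[0,0,0]}]' 255
python3 - <<'E'
from h import *
o=ctrl.get_obs();print(o['grasp_force'])
go(466,-373,100,-70)
E
```

```text
t: 15.32
ee_pos: [615.9, -164.6, 2.0]
orientation: [-3.033, -0.811, 0.005]
ft_force: [-1.8, -0.2, -0.6]
width: 87.9
grasp_force: 0.0
TCP [ 615.9 -164.6    2. ] yaw -60.0 q6 0.77 -> xyz [ 0.6  0.8 -4.5] rz -0.001 (or 3.141)
t: 16.07
ee_pos: [617.7, -165.1, 5.7]
orientation: [3.035, 0.81, 0.001]
ft_force: [-0.9, 1.4, 5.8]
width: 55.9
grasp_force: 30.0
29.97911185026169
TCP [ 617.7 -165.1    5.7] yaw -60.1 q6 0.77 -> xyz [-235.1  104.7  -94.3] rz 0.173 (or -2.969)
```

```bash
python3 -m inch '[{"xyz":[0,0,-15],"rot":[0,0,0]},{"xyz":[0,0,-45],"rot":[0,0,0]},{"xyz":[0,0,-64],"rot":[0,0,0]},{"xyz":[-30,13,-64],"rot":[0,0,0.05]},{"xyz":[-65,29,-64],"rot":[0,0,0.1]},{"xyz":[-100,45,-64],"rot":[0,0,0.17]},{"xyz":[-135,60,-64],"rot":[0,0,0.17]},{"xyz":[-170,76,-64],"rot":[0,0,0.17]},{"xyz":[-200,89,-64],"rot":[0,0,0.17]},{"xyz":[-225,100,-64],"rot":[0,0,0.17]},{"xyz":[-235,105,-64],"rot":[0,0,0.17]},{"xyz":[-235,105,-64],"rot":[0,0,0.17]}]'
python3 -m inch '[{"xyz":[0,0,20],"rot":[0,0,0]},{"xyz":[0,0,40],"rot":[0,0,0]},{"xyz":[0,0,50],"rot":[0,0,0]},{"xyz":[0,0,56],"rot":[0,0,0]},{"xyz":[0,0,59],"rot":[0,0,0]},{"xyz":[0,0,60],"rot":[0,0,0]},{"xyz":[0,0,60],"rot":[0,0,0]}]'
python3 - <<'E'
from h import *
go(466,-373,9.7,-70)
E
```

```text
t: 17.07
ee_pos: [463.8, -374.9, 68.9]
orientation: [-3.093, -0.544, 0.002]
ft_force: [-0.3, -0.4, -8.3]
width: 55.9
grasp_force: 30.0
t: 17.65
ee_pos: [466.5, -372.7, 9.8]
orientation: [-3.093, -0.551, -0.0]
ft_force: [0.1, -0.8, -7.9]
width: 55.9
grasp_force: 30.0
TCP [ 466.5 -372.7    9.8] yaw -69.8 q6 0.52 -> xyz [-0.6  0.1  0.1] rz 0.003 (or -3.138)
```

```bash
python3 -m inch '[{"xyz":[0,0,1],"rot":[0,0,0]},{"xyz":[0,0,1],"rot":[0,0,0]},{"xyz":[0,0,1],"rot":[0,0,0]},{"xyz":[0,0,1],"rot":[0,0,0]},{"xyz":[0,0,1],"rot":[0,0,0]}]' 0
python3 -m inch '[{"xyz":[0,0,-15],"rot":[0,0,0]},{"xyz":[0,0,-50],"rot":[0,0,0]},{"xyz":[0,0,-90],"rot":[0,0,0]},{"xyz":[12,-28,-110],"rot":[0,0,0.1]},{"xyz":[26,-60,-130],"rot":[0,0,0.2]},{"xyz":[40,-95,-130],"rot":[0,0,0.3]},{"xyz":[55,-130,-130],"rot":[0,0,0.3]},{"xyz":[70,-165,-130],"rot":[0,0,0.3]},{"xyz":[82,-190,-130],"rot":[0,0,0.3]},{"xyz":[86,-201,-130],"rot":[0,0,0.3]},{"xyz":[86,-201,-130],"rot":[0,0,0.3]},{"xyz":[86,-201,-130],"rot":[0,0,0.3]}]' 0
python3 - <<'E'
from h import *
im,m=shot('wrist','w4.png'); p=proj(m,[479,-154,40]); P,a=disc(im,m,p,40,200); go(*P,7,-87)
r=im[int(p[1])-60:int(p[1])+60,int(p[0])-100:int(p[0])+100,::-1]
t,mt=shot('top','top1.png')
c=np.zeros((360,1000,3),np.uint8); c[:,:600]=cv2.resize(r,(600,360)); c[:,600:]=cv2.resize(t[150:330,230:430,::-1],(400,360)); cv2.imwrite('pics/w4c.png',cv2.resize(c,(800,288)))
E
```

```text
t: 18.07
ee_pos: [466.5, -373.6, 8.6]
orientation: [3.092, 0.55, 0.001]
ft_force: [0.3, 0.1, 0.3]
width: 85.2
grasp_force: 0.0
t: 19.07
ee_pos: [477.9, -155.1, 138.3]
orientation: [3.14, 0.084, 0.001]
ft_force: [-0.4, -0.3, -0.3]
width: 87.6
grasp_force: 0.0
disc [ 479.6 -154.4] axes [47.  48.4] thr 200 tongue 136.3 n 2
TCP [ 478.  -155.8  138.3] yaw -87.0 q6 1.18 -> xyz [  1.6  -1.4 131.3] rz -0.000 (or 3.141)
```

View pics/w4c.png

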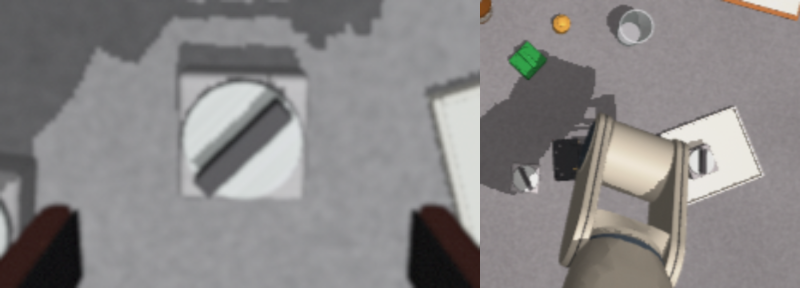

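The left half shows unit 2's block square between the fingers (centre about (242,138)). The right half shows unit 1 standing in the tray at (700,160).

```bash
python3 -m inch '[{"xyz":[1.5,-1,20],"rot":[0,0,0]},{"xyz":[1.5,-1,55],"rot":[0,0,0]},{"xyz":[1.5,-1,90],"rot":[0,0,0]},{"xyz":[1.5,-1,110],"rot":[0,0,0]},{"xyz":[1.5,-1,122],"rot":[0,0,0]},{"xyz":[1.5,-1,129],"rot":[0,0,0]},{"xyz":[1.5,-1,131],"rot":[0,0,0]},{"xyz":[1.5,-1,131],"rot":[0,0,0]}]' 0
python3 -m inch '[{"xyz":[0,0,0],"rot":[0,0,0]},{"xyz":[0,0,0],"rot":[0,0,0]},{"xyz":[0,0,0],"rot":[0,0,0]},{"xyz":[0,0,0],"rot":[0,0,0]},{"xyz":[0,0,0],"rot":[0,0,0]},{"xyz":[0,0,0],"rot":[0,0,0]},{"xyz":[0,0,0],"rot":[0,0,0]},{"xyz":[0,0,0],"rot":[0,0,0]},{"xyz":[0,0,0],"rot":[0,0,0]}]' 255
python3 -m inch '[{"xyz":[0,0,-15],"rot":[0,0,0]},{"xyz":[0,0,-50],"rot":[0,0,0]},{"xyz":[0,0,-90],"rot":[0,0,0]},{"xyz":[0,0,-130],"rot":[0,0,-0.1]},{"xyz":[0,0,-160],"rot":[0,0,-0.2]},{"xyz":[0,0,-160],"rot":[0,0,-0.2]},{"xyz":[0,0,-160],"rot":[0,0,-0.2]}]'
python3 - <<'E'
from h import *
# tub rim: lines in top image, refine by wrist later
go(504.6,280.1,190,-30.5)
m=ctrl.camera_model('top')
o=ctrl.get_obs(); print(o['grasp_force'],o['width'])
E
```

```text
t: 19.83
ee_pos: [479.4, -154.4, 7.3]
orientation: [3.14, 0.08, 0.001]
ft_force: [0.1, 0.7, -0.0]
width: 88.2
grasp_force: 0.0
t: 20.58
ee_pos: [479.3, -153.9, 7.6]
orientation: [3.14, 0.081, 0.001]
ft_force: [-1.2, 0.5, 5.9]
width: 55.8
grasp_force: 29.9
t: 21.17
ee_pos: [479.1, -153.8, 167.4]
orientation: [3.116, 0.391, 0.003]
ft_force: [0.6, -0.1, -7.8]
width: 56.2
grasp_force: 29.9
TCP [ 479.1 -153.8  167.4] yaw -75.7 q6 0.99 -> xyz [ 132.  -414.1  -22.8] rz -0.789 (or 2.353)
29.884393215179443 56.198532694435265
```

```bash
python3 -m inch '[{"xyz":[3,-17,-5],"rot":[0,0,0]},{"xyz":[10,-52,-15],"rot":[0,0,-0.07]},{"xyz":[18,-90,-23],"rot":[0,0,-0.15]},{"xyz":[26,-130,-23],"rot":[0,0,-0.23]},{"xyz":[34,-170,-23],"rot":[0,0,-0.31]},{"xyz":[42,-210,-23],"rot":[0,0,-0.39]},{"xyz":[50,-250,-23],"rot":[0,0,-0.47]},{"xyz":[58,-290,-23],"rot":[0,0,-0.55]},{"xyz":[66,-330,-23],"rot":[0,0,-0.63]},{"xyz":[74,-370,-23],"rot":[0,0,-0.71]},{"xyz":[80,-405,-23],"rot":[0,0,-0.785]},{"xyz":[84,-427,-23],"rot":[0,0,-0.785]}]'
python3 -m inch '[{"xyz":[0,0,0],"rot":[0,0,0]},{"xyz":[0,0,0],"rot":[0,0,0]},{"xyz":[0,0,0],"rot":[0,0,0]}]'
python3 - <<'E'
from h import *
go(455,281,14,-30.8); im,m=shot('wrist','w5.png')
ex=np.array([.512,.859]);ey=np.array([-.859,.512]);c=np.array([504.6,280.1])
v=im.copy()
for s in (1,):
  q=[proj(m,[*(c+a*ex+b*ey),75]).astype(int).tolist() for a,b in[(70,95),(70,-95),(-70,-95),(-70,95)]]; cv2.polylines(v,[np.array(q)],True,(255,0,0),1); print(q)
cv2.imwrite('pics/w5b.png',v[:,:,::-1])
E
```

```text
t: 22.17
ee_pos: [451.4, 283.0, 186.4]
orientation: [-2.726, -1.561, 0.009]
ft_force: [0.8, 0.1, -8.5]
width: 56.3
grasp_force: 29.9
t: 22.42
ee_pos: [452.2, 279.3, 187.3]
orientation: [2.729, 1.555, -0.009]
ft_force: [0.2, -0.6, -8.1]
width: 55.8
grasp_force: 29.9
TCP [452.2 279.3 187.3] yaw -30.7 q6 1.07 -> xyz [  3.8   2.  173.3] rz 0.003 (or -3.139)
[[201, 84], [400, 84], [382, 221], [207, 220]]
```

View pics/w5b.png

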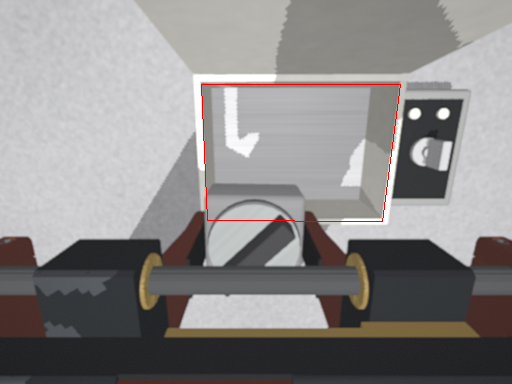

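The projected inner rim (red, (201,84)–(400,84)–(382,221)–(207,220)) lies on the tub's real rim, so the tub pose is good. The unit is still held.

```bash
python3 -m inch '[{"xyz":[3.5,2,0],"rot":[0,0,0]},{"xyz":[3.5,2,20],"rot":[0,0,0]},{"xyz":[3.5,2,50],"rot":[0,0,0]},{"xyz":[3.5,2,80],"rot":[0,0,0]},{"xyz":[3.5,2,110],"rot":[0,0,0]},{"xyz":[3.5,2,135],"rot":[0,0,0]},{"xyz":[3.5,2,153],"rot":[0,0,0]},{"xyz":[3.5,2,165],"rot":[0,0,0]},{"xyz":[3.5,2,171],"rot":[0,0,0]},{"xyz":[3.5,2,173],"rot":[0,0,0]},{"xyz":[3.5,2,174],"rot":[0,0,0]},{"xyz":[3.5,2,174],"rot":[0,0,0]}]'
python3 -m inch '[{"xyz":[0,0,0],"rot":[0,0,0]},{"xyz":[0,0,0],"rot":[0,0,0]},{"xyz":[0,0,0],"rot":[0,0,0]},{"xyz":[0,0,0],"rot":[0,0,0]}]' 64
python3 - <<'E'
from h import *
go(455,281,13.6,-30.8)
E
```

```text
t: 23.47
ee_pos: [458.3, 283.0, 16.9]
orientation: [-2.729, -1.556, -0.003]
ft_force: [0.1, -0.2, -7.7]
width: 56.0
grasp_force: 29.9
t: 23.8
ee_pos: [458.2, 283.2, 17.1]
orientation: [-2.729, -1.557, -0.003]
ft_force: [0.1, -0.2, -0.1]
width: 65.7
grasp_force: 0.0
TCP [458.2 283.2  17.1] yaw -30.6 q6 1.07 -> xyz [-3.6 -1.7  3.5] rz 0.004 (or -3.138)
```

```bash
python3 -m inch '[{"xyz":[0,0,-15],"rot":[0,0,0]},{"xyz":[0,0,-50],"rot":[0,0,0]},{"xyz":[0,0,-90],"rot":[0,0,0]},{"xyz":[0,0,-125],"rot":[0,0,0]},{"xyz":[-20,10,-145],"rot":[0,0,-0.06]},{"xyz":[-53,26,-145],"rot":[0,0,-0.12]},{"xyz":[-88,43,-145],"rot":[0,0,-0.18]},{"xyz":[-123,60,-145],"rot":[0,0,-0.24]},{"xyz":[-158,77,-140],"rot":[0,0,-0.3]},{"xyz":[-193,94,-135],"rot":[0,0,-0.36]},{"xyz":[-228,111,-130],"rot":[0,0,-0.42]},{"xyz":[-258,126,-125],"rot":[0,0,-0.48]}]' 0
python3 -m inch '[{"xyz":[-13,17,0],"rot":[0,0,0]},{"xyz":[-13,17,0],"rot":[0,0,0]},{"xyz":[-13,17,0],"rot":[0,0,0]},{"xyz":[-13,17,0],"rot":[0,0,0]}]'
python3 - <<'E'
from h import *
im,m=shot('wrist','w6.png'); p=proj(m,[433,-28,40]); P,a=disc(im,m,p,40); go(*P,7.5,-3); print(p)
c=im[:260,100:420,::-1]; cv2.imwrite('pics/w6c.png',cv2.resize(c,(640,520)))
E
```

```text
t: 24.8
ee_pos: [434.3, -5.5, 141.6]
orientation: [2.276, 2.163, 0.001]
ft_force: [0.9, -0.6, -1.0]
width: 87.4
grasp_force: 0.0
t: 25.13
ee_pos: [450.6, -16.9, 141.3]
orientation: [-2.281, -2.16, -0.0]
ft_force: [0.3, 0.3, -0.1]
width: 87.7
grasp_force: 0.0
disc [432.7 -27.7] axes [44.9 47.2] thr 243.0 tongue 33.3 n 2
TCP [450.4 -16.6 141.2] yaw -3.1 q6 -0.01 -> xyz [-12.1 -17.1 133.7] rz -0.001 (or 3.141)
[236.8862575  197.82580569]
```

View pics/w6c.png

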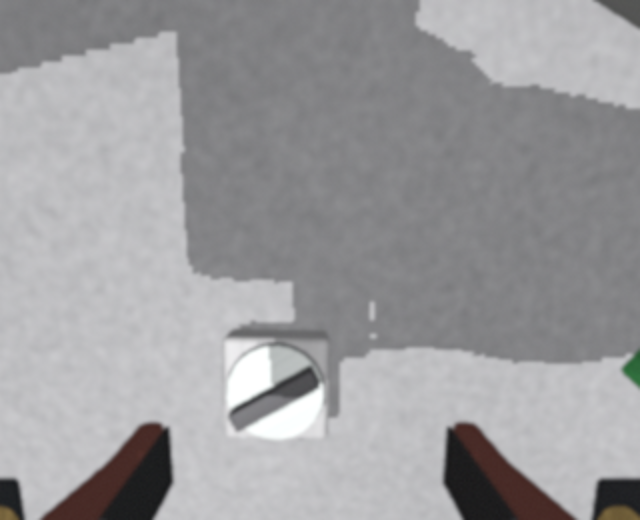

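Unit 3 is at (276,385) in the crop, square to the tool and left of the finger centre. The needed shift is about (-12,-17).

```bash
python3 -m inch '[{"xyz":[-12,-17,0],"rot":[0,0,0]},{"xyz":[-12,-17,15],"rot":[0,0,0]},{"xyz":[-12,-17,45],"rot":[0,0,0]},{"xyz":[-12,-17,75],"rot":[0,0,0]},{"xyz":[-12,-17,100],"rot":[0,0,0]},{"xyz":[-12,-17,118],"rot":[0,0,0]},{"xyz":[-12,-17,129],"rot":[0,0,0]},{"xyz":[-12,-17,133],"rot":[0,0,0]},{"xyz":[-12,-17,134],"rot":[0,0,0]},{"xyz":[-12,-17,134],"rot":[0,0,0]}]' 0
python3 -m inch '[{"xyz":[0,0,0],"rot":[0,0,0]},{"xyz":[0,0,0],"rot":[0,0,0]},{"xyz":[0,0,0],"rot":[0,0,0]},{"xyz":[0,0,0],"rot":[0,0,0]},{"xyz":[0,0,0],"rot":[0,0,0]},{"xyz":[0,0,0],"rot":[0,0,0]},{"xyz":[0,0,0],"rot":[0,0,0]},{"xyz":[0,0,0],"rot":[0,0,0]},{"xyz":[0,0,0],"rot":[0,0,0]}]' 255
python3 -m inch '[{"xyz":[0,0,-15],"rot":[0,0,0]},{"xyz":[0,0,-50],"rot":[0,0,0]},{"xyz":[0,0,-90],"rot":[0,0,0]},{"xyz":[0,0,-130],"rot":[0,0,0]},{"xyz":[0,0,-165],"rot":[0,0,0]},{"xyz":[0,0,-180],"rot":[0,0,0]},{"xyz":[0,0,-180],"rot":[0,0,0]},{"xyz":[0,0,-180],"rot":[0,0,0]}]'
python3 - <<'E'
from h import *
go(528.7,236.6,187,-30.8)
E
```

```text
t: 26.02
ee_pos: [433.2, -27.9, 7.3]
orientation: [-2.279, -2.162, 0.0]
ft_force: [-0.3, -0.9, 0.2]
width: 87.6
grasp_force: 0.0
t: 26.77
ee_pos: [433.1, -28.6, 7.4]
orientation: [-2.281, -2.16, 0.0]
ft_force: [-0.8, -0.5, 6.0]
width: 56.1
grasp_force: 29.9
t: 27.43
ee_pos: [432.7, -28.5, 186.8]
orientation: [2.281, 2.16, 0.0]
ft_force: [0.2, 0.5, -7.9]
width: 55.8
grasp_force: 29.9
TCP [432.7 -28.5 186.8] yaw -3.1 q6 -0.04 -> xyz [ 2.699e+02  8.150e+01 -2.000e-01] rz 0.483 (or -2.658)
```

```bash
python3 -m inch '[{"xyz":[15,5,0],"rot":[0,0,0]},{"xyz":[45,14,0],"rot":[0,0,0.05]},{"xyz":[80,24,0],"rot":[0,0,0.1]},{"xyz":[115,35,0],"rot":[0,0,0.16]},{"xyz":[150,45,0],"rot":[0,0,0.22]},{"xyz":[185,56,0],"rot":[0,0,0.3]},{"xyz":[220,66,0],"rot":[0,0,0.38]},{"xyz":[250,75,0],"rot":[0,0,0.45]},{"xyz":[265,80,0],"rot":[0,0,0.483]},{"xyz":[270,81.5,0],"rot":[0,0,0.483]},{"xyz":[270,81.5,0],"rot":[0,0,0.483]},{"xyz":[270,81.5,0],"rot":[0,0,0.483]}]'
python3 -m inch '[{"xyz":[0,0,0],"rot":[0,0,0]},{"xyz":[0,0,0],"rot":[0,0,0]},{"xyz":[0,0,0],"rot":[0,0,0]},{"xyz":[0,0,0],"rot":[0,0,0]}]'
python3 - <<'E'
from h import *
go(528.7,236.6,13.8,-30.8)
E
```

```text
t: 28.43
ee_pos: [527.4, 235.5, 184.5]
orientation: [-2.73, -1.554, 0.008]
ft_force: [0.5, -0.0, -7.4]
width: 55.7
grasp_force: 29.9
t: 28.77
ee_pos: [529.2, 235.9, 187.3]
orientation: [2.732, 1.551, 0.0]
ft_force: [-0.0, -0.1, -7.5]
width: 56.2
grasp_force: 29.9
TCP [529.2 235.9 187.3] yaw -30.8 q6 0.94 -> xyz [  0.3  -0.8 173.5] rz -0.000 (or 3.141)
```

```bash
python3 -m inch '[{"xyz":[0,-1,10],"rot":[0,0,0]},{"xyz":[0,-1,30],"rot":[0,0,0]},{"xyz":[0,-1,60],"rot":[0,0,0]},{"xyz":[0,-1,90],"rot":[0,0,0]},{"xyz":[0,-1,115],"rot":[0,0,0]},{"xyz":[0,-1,137],"rot":[0,0,0]},{"xyz":[0,-1,153],"rot":[0,0,0]},{"xyz":[0,-1,164],"rot":[0,0,0]},{"xyz":[0,-1,170],"rot":[0,0,0]},{"xyz":[0,-1,173],"rot":[0,0,0]},{"xyz":[0,-1,173],"rot":[0,0,0]},{"xyz":[0,-1,173],"rot":[0,0,0]}]'
python3 -m inch '[{"xyz":[0,0,0],"rot":[0,0,0]},{"xyz":[0,0,0],"rot":[0,0,0]},{"xyz":[0,0,0],"rot":[0,0,0]},{"xyz":[0,0,0],"rot":[0,0,0]}]' 64
python3 -m inch '[{"xyz":[0,0,-15],"rot":[0,0,0]},{"xyz":[0,0,-50],"rot":[0,0,0]},{"xyz":[-5,5,-90],"rot":[0,0,0]},{"xyz":[-10,15,-125],"rot":[0,0,0]},{"xyz":[-20,-20,-160],"rot":[0,0,0]},{"xyz":[-40,-40,-190],"rot":[0,0,0]},{"xyz":[-60,-45,-210],"rot":[0,0,0]},{"xyz":[-60,-45,-210],"rot":[0,0,0]},{"xyz":[-60,-45,-210],"rot":[0,0,0]},{"xyz":[-60,-45,-210],"rot":[0,0,0]}]' 255
python3 - <<'E'
from h import *
im,m=shot('wrist','w7.png'); t,mt=shot('top','top2.png'); s,ms=shot('scene','sc2.png')
a=cv2.resize(im[:300,100:512,::-1],(400,291)); b=cv2.resize(t[150:300,230:430,::-1],(400,291)); d=cv2.resize(s[60:290,0:380,::-1],(480,291))
top=np.hstack([a,b]); 
bot=np.zeros((291,800,3),np.uint8); bot[:,:480]=d; cv2.imwrite('pics/w7c.png',np.vstack([top,bot])); go(0,0,0)
E
```

```text
t: 29.77
ee_pos: [529.1, 237.5, 14.9]
orientation: [2.731, 1.552, 0.003]
ft_force: [-0.2, 0.5, -6.7]
width: 55.5
grasp_force: 29.9
t: 30.1
ee_pos: [529.2, 237.6, 15.1]
orientation: [2.731, 1.552, 0.003]
ft_force: [-0.8, -0.2, 0.1]
width: 66.1
grasp_force: 0.0
t: 30.93
ee_pos: [459.5, 208.9, 224.2]
orientation: [2.731, 1.552, 0.002]
ft_force: [0.2, 0.3, -0.1]
width: 2.6
grasp_force: 0.0
TCP [459.2 208.8 222.8] yaw -30.8 q6 0.94 -> xyz [-414.  -287.4  223.8]
```

View pics/w7c.png

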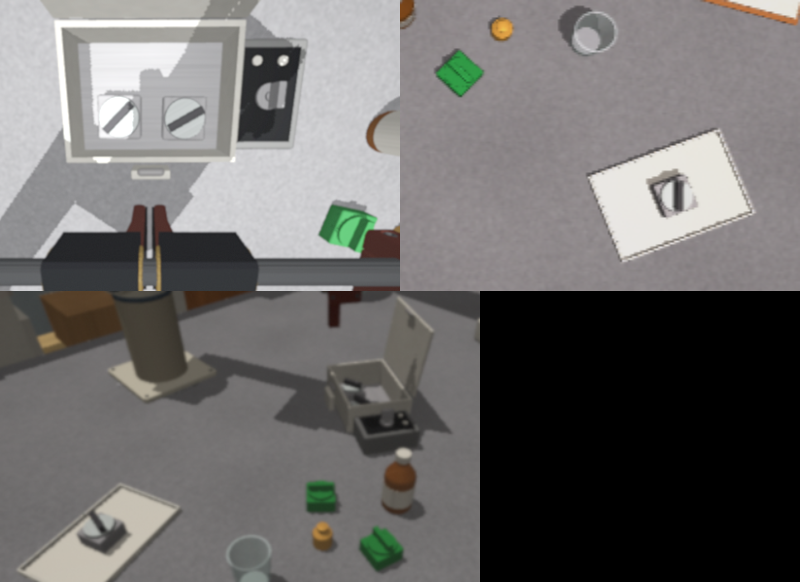

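The two dragging units stand upright in the tub, at (118,118) and (184,118) in the wrist view. The free one stands in the tray at (675,195). Next is the cover, so I'll estimate its hinge line from the first top picture.

```bash
python3 - <<'E'
from h import *
m=ctrl.camera_model('top'); ex=np.array([.512,.859]);ey=np.array([-.859,.512]);c=np.array([504.6,280.1])
for q,z in [((97,219),239),((0,374),239),((153,246),75),((68,381),75)]:
    P=ray(m,(90+(q[0]+.5)/2.4-.5,95+(q[1]+.5)/2.4-.5),z)[:2]-c; print(q,(P@ex).round(1),(P@ey).round(1))
o=ctrl.get_obs(); print('tub xy',(o['ee_pos'][:2]-c)@ex,(o['ee_pos'][:2]-c)@ey)
w=ctrl.camera_model('wrist')
im=cv2.imread('pics/w5.png')
E
python3 -m inch '[{"xyz":[0,0,-20],"rot":[0,0,0]},{"xyz":[0,1,-55],"rot":[0,0,0]},{"xyz":[0,2,-80],"rot":[0,0,0]},{"xyz":[20,2,-85],"rot":[0,0,0]},{"xyz":[50,2,-85],"rot":[0,0,0]},{"xyz":[85,2,-85],"rot":[0,0,0]},{"xyz":[120,2,-85],"rot":[0,0,0]},{"xyz":[155,2,-85],"rot":[0,0,0]},{"xyz":[190,2,-85],"rot":[0,0,0]},{"xyz":[215,2,-85],"rot":[0,0,0]},{"xyz":[235,2,-85],"rot":[0,0,0]},{"xyz":[245,2,-85],"rot":[0,0,0]}]' 255
python3 -m inch '[{"xyz":[0,0,0],"rot":[0,0,0]},{"xyz":[0,0,0],"rot":[0,0,0]},{"xyz":[0,0,0],"rot":[0,0,0]}]'
python3 - <<'E'
from h import *
ex=np.array([.512,.859]);ey=np.array([-.859,.512]);c=np.array([504.6,280.1])
o=ctrl.get_obs(); print('tub xy',(o['ee_pos'][:2]-c)@ex,(o['ee_pos'][:2]-c)@ey)
E
```

```text
(97, 219) 100.7 -96.6
(0, 374) 98.0 99.6
(153, 246) 76.1 -97.6
(68, 381) 75.4 101.4
tub xy -84.54713343850366 2.509067105230166
t: 32.08
ee_pos: [586.9, 420.3, 306.2]
orientation: [-2.73, -1.554, 0.004]
ft_force: [-0.2, -0.7, 0.3]
width: 0.6
grasp_force: 0.0
t: 32.33
ee_pos: [585.6, 417.2, 308.4]
orientation: [2.731, 1.552, -0.002]
ft_force: [0.5, -0.6, -0.5]
width: 0.6
grasp_force: 0.0
tub xy 159.21550690469985 0.5868184603760227
```

```bash
python3 -m inch '[{"xyz":[0,0,20],"rot":[0,0,0]},{"xyz":[0,0,50],"rot":[0,0,0]},{"xyz":[0,0,80],"rot":[0,0,0]},{"xyz":[0,0,105],"rot":[0,0,0]},{"xyz":[0,0,118],"rot":[0,0,0]},{"xyz":[0,0,118],"rot":[0,0,0]},{"xyz":[0,0,118],"rot":[0,0,0]},{"xyz":[0,0,118],"rot":[0,0,0]}]' 255
python3 -m inch '[{"xyz":[-20,0,0],"rot":[0,0,0]},{"xyz":[-45,0,0],"rot":[0,0,0]},{"xyz":[-55,0,0],"rot":[0,0,0]},{"xyz":[-65,0,0],"rot":[0,0,0]},{"xyz":[-80,0,2],"rot":[0,0,0]},{"xyz":[-94,0,4],"rot":[0,0,0]},{"xyz":[-108,0,9],"rot":[0,0,0]},{"xyz":[-121,0,14],"rot":[0,0,0]},{"xyz":[-133,0,22],"rot":[0,0,0]},{"xyz":[-144,0,30],"rot":[0,0,0]},{"xyz":[-154,0,41],"rot":[0,0,0]},{"xyz":[-162,0,52],"rot":[0,0,0]}]'
python3 - <<'E'
from h import *
ex=np.array([.512,.859]);ey=np.array([-.859,.512]);c=np.array([504.6,280.1])
o=ctrl.get_obs(); print('tub xy',(o['ee_pos'][:2]-c)@ex,(o['ee_pos'][:2]-c)@ey,o['ee_pos'][2],o['ft_force'])
# is the cover following? paint of the front part of tub in the top view
t,mt=shot('top','top3.png')
E
```

```text
t: 33.0
ee_pos: [587.0, 418.6, 193.3]
orientation: [-2.731, -1.552, -0.005]
ft_force: [0.5, -0.4, 0.3]
width: 0.4
grasp_force: 0.0
t: 34.0
ee_pos: [504.3, 279.2, 140.4]
orientation: [2.731, 1.552, 0.006]
ft_force: [0.1, 0.4, 1.2]
width: 0.6
grasp_force: 0.8
tub xy -0.9183301483521635 -0.14836261400437545 140.3719338210024 [0.14375271 0.38234353 1.22998175]
```

```bash
python3 -m inch '[{"xyz":[-8,0,12],"rot":[0,0,0]},{"xyz":[-16,0,26],"rot":[0,0,0]},{"xyz":[-23,0,38],"rot":[0,0,0]},{"xyz":[-29,0,47],"rot":[0,0,0]},{"xyz":[-34,0,53],"rot":[0,0,0]},{"xyz":[-36,0,56],"rot":[0,0,0]},{"xyz":[-36,0,56],"rot":[0,0,0]},{"xyz":[-36,0,56],"rot":[0,0,0]}]'
python3 -m inch '[{"xyz":[0,0,1],"rot":[0,0,0]},{"xyz":[0,0,1],"rot":[0,0,0]},{"xyz":[0,0,1],"rot":[0,0,0]}]'
python3 -m inch '[{"xyz":[0,0,1],"rot":[0,0,0]},{"xyz":[0,0,1],"rot":[0,0,0]},{"xyz":[0,0,1],"rot":[0,0,0]}]'
```

```text
t: 34.72
ee_pos: [485.3, 248.2, 83.6]
orientation: [2.731, 1.553, 0.001]
ft_force: [-0.3, -0.7, 2.0]
width: 0.4
grasp_force: 1.0
t: 34.97
ee_pos: [485.3, 248.2, 82.5]
orientation: [2.731, 1.553, 0.001]
ft_force: [1.9, -1.2, 3.5]
width: 0.5
grasp_force: 2.1
t: 35.22
ee_pos: [485.2, 248.2, 81.5]
orientation: [2.731, 1.553, 0.001]
ft_force: [1.4, -1.2, 6.3]
width: 0.8
grasp_force: 3.3
```

```bash
python3 -m inch '[{"xyz":[0,0,1],"rot":[0,0,0]},{"xyz":[0,0,1],"rot":[0,0,0]},{"xyz":[0,0,1],"rot":[0,0,0]}]'
python3 -m inch '[{"xyz":[0,0,1],"rot":[0,0,0]},{"xyz":[0,0,1],"rot":[0,0,0]},{"xyz":[0,0,1],"rot":[0,0,0]}]'
python3 -m inch '[{"xyz":[0,0,1],"rot":[0,0,0]},{"xyz":[0,0,1],"rot":[0,0,0]},{"xyz":[0,0,1],"rot":[0,0,0]}]'
```

```text
t: 35.47
ee_pos: [485.3, 248.2, 80.7]
orientation: [2.731, 1.552, 0.002]
ft_force: [0.8, -2.3, 8.5]
width: 0.1
grasp_force: 4.3
t: 35.72
ee_pos: [485.3, 248.2, 79.9]
orientation: [2.731, 1.552, 0.002]
ft_force: [0.4, -1.8, 10.2]
width: 0.5
grasp_force: 5.4
t: 35.97
ee_pos: [485.3, 248.2, 79.1]
orientation: [2.731, 1.552, 0.002]
ft_force: [-0.2, -2.7, 13.0]
width: 0.4
grasp_force: 6.4
```

```bash
python3 -m inch '[{"xyz":[0,0,1],"rot":[0,0,0]},{"xyz":[0,0,1],"rot":[0,0,0]},{"xyz":[0,0,1],"rot":[0,0,0]}]'
python3 -m inch '[{"xyz":[0,0,1],"rot":[0,0,0]},{"xyz":[0,0,1],"rot":[0,0,0]},{"xyz":[0,0,1],"rot":[0,0,0]}]'
python3 -m inch '[{"xyz":[0,0,1],"rot":[0,0,0]},{"xyz":[0,0,1],"rot":[0,0,0]},{"xyz":[0,0,1],"rot":[0,0,0]}]'
python3 -m inch '[{"xyz":[0,0,1],"rot":[0,0,0]},{"xyz":[0,0,1],"rot":[0,0,0]},{"xyz":[0,0,1],"rot":[0,0,0]}]'
```

```text
t: 36.22
ee_pos: [485.3, 248.2, 78.3]
orientation: [2.731, 1.553, 0.002]
ft_force: [-1.4, -2.9, 14.9]
width: 0.9
grasp_force: 7.4
t: 36.47
ee_pos: [485.3, 248.2, 77.5]
orientation: [2.731, 1.552, 0.002]
ft_force: [-1.0, -3.4, 15.6]
width: 0.6
grasp_force: 8.5
t: 36.72
ee_pos: [485.3, 248.2, 76.7]
orientation: [2.731, 1.552, 0.002]
ft_force: [-2.6, -3.5, 17.5]
width: 0.3
grasp_force: 9.5
t: 36.97
ee_pos: [485.3, 248.2, 75.8]
orientation: [2.731, 1.552, 0.002]
ft_force: [-3.2, -4.1, 20.3]
width: 0.6
grasp_force: 10.6
```

```bash
python3 -m inch '[{"xyz":[0,0,1],"rot":[0,0,0]},{"xyz":[0,0,2],"rot":[0,0,0]},{"xyz":[0,0,3],"rot":[0,0,0]},{"xyz":[0,0,3],"rot":[0,0,0]}]'
python3 -m inch '[{"xyz":[0,0,-3],"rot":[0,0,0]},{"xyz":[0,0,-8],"rot":[0,0,0]},{"xyz":[0,0,-12],"rot":[0,0,0]},{"xyz":[0,0,-15],"rot":[0,0,0]},{"xyz":[0,0,-15],"rot":[0,0,0]}]'
python3 -m inch '[{"xyz":[0,0,-10],"rot":[0,0,0]},{"xyz":[0,0,-25],"rot":[0,0,0]},{"xyz":[0,0,-25],"rot":[0,0,0]},{"xyz":[0,0,-25],"rot":[0,0,0]},{"xyz":[0,0,-25],"rot":[0,0,0]}]'
python3 - <<'E'
from h import *
o=ctrl.get_obs(); print(o['ft_force'],o['moment'],o['ee_pos'])
E
```

```text
t: 37.3
ee_pos: [485.4, 248.3, 73.3]
orientation: [2.731, 1.553, 0.003]
ft_force: [-4.4, -5.6, 26.5]
width: 0.6
grasp_force: 13.8
t: 37.72
ee_pos: [484.4, 248.1, 86.3]
orientation: [-2.731, -1.552, 0.001]
ft_force: [-0.6, -0.3, -0.4]
width: 0.4
grasp_force: 0.0
t: 38.13
ee_pos: [484.4, 247.9, 110.7]
orientation: [-2.731, -1.553, 0.001]
ft_force: [-0.6, -1.1, -0.2]
width: 0.6
grasp_force: 0.0
[-0.58009256 -1.08585013 -0.20044746] [-0.05031278  0.0791629   0.01550833] [484.35921533 247.91622765 110.69403025]
```

The force drops to zero on lifting, so the cover stays down. Next is the key: I'll hover over it and measure the bow numerically.

```bash
python3 -m inch '[{"xyz":[0,0,-30],"rot":[0,0,0]},{"xyz":[0,0,-55],"rot":[0,0,0]},{"xyz":[9,35,-60],"rot":[0,0,0]},{"xyz":[18,72,-60],"rot":[0,0,0]},{"xyz":[27,108,-60],"rot":[0,0,0]},{"xyz":[33,132,-60],"rot":[0,0,0]},{"xyz":[36,142,-60],"rot":[0,0,0]},{"xyz":[36,142,-60],"rot":[0,0,0]},{"xyz":[36,142,-60],"rot":[0,0,0]},{"xyz":[36,142,-60],"rot":[0,0,0]}]' 130
python3 - <<'E'
from h import *
im,m=shot('wrist','w8.png'); go(625,206,70); p=proj(m,[625,206,86]); print(p)
g=cv2.cvtColor(im,cv2.COLOR_RGB2GRAY); x,y=p.astype(int)
for r in range(y-44,y+45,3): print(r,''.join(' .:-=+*#%@'[min(9,v//26)] for v in g[r,x-60:x+61:2]))
for t in (120,150,180):
  b=(g>t).astype(np.uint8); n,l,s,c=cv2.connectedComponentsWithStats(b[y-45:y+45,x-50:x+50])
  for i in range(1,n):
    if 30<s[i,4]<2500: print(t,s[i]+[x-50,y-45,0,0,0],(c[i]+[x-50,y-45]).round(1))
E
```

```text
t: 38.97
ee_pos: [623.3, 206.7, 170.3]
orientation: [-2.73, -1.553, 0.004]
ft_force: [-0.1, -0.2, -0.6]
width: 43.1
grasp_force: 0.0
TCP [623.3 206.8 170.6] yaw -30.7 q6 0.84 -> xyz [  0.3   2.  100.6]
[255.57821447 190.6133489 ]
146 *******+=------........  ......................-----====----=
149 *******+=------................................------====---=
152 ******++==-----:...............................-------====-==
155 *****+++==-----:..............................:-----=======--
158 *+***+++==-----: . ...........................:---------==---
161 ***+++++==-----: .................... .. .....:-----======---
164 ++++++++==-----:.  ..... ..:-====-:...........:-------===----
167 +++***+++=-----:..... .. :===----===:.........:---------=--==
170 +++****++=-----:  . ....:====----====:........:-----=-----=**
173 ++++++*++=-----:.. . ...==============.. ... .:-----=-=-=+***
176 ++++++*++=-----:.. .. .:==============:.   ...:------==++****
179 ++++*+*++=-----:....   :==============: ......:-----=+*******
182 ++**+++++=------. . .  .==============.. ..  .:----=*****+++*
185 ++++++++
[... 729 characters left out ...]
 .---.      . .   .. .          ..:=. ......=*****
221 +++-....... .---:                         ...-=. .......+****
224 ++=.......  .---:.::::.:.:::...:.:.::::::----==.  ......:+***
227 *+:.......  .:-------------------------+++++++-   .......-***
230 +:.......    :-----------------------==+++++++-    .......-+*
233 ........     -======-=-==-===--=+*************=    ........-+
120 [205 145  10  68 548] [208.7 179.4]
120 [244 166   8  23 142] [247.8 177.1]
120 [254 166  15  32 295] [260.3 181. ]
120 [287 177  18  39 310] [299.7 196.6]
120 [257 224  30  11 201] [275.2 230.5]
150 [205 145   6  66 298] [206.8 178.7]
150 [295 178  10  36 232] [300.9 195.7]
150 [259 231  27   4  79] [272.6 233. ]
```

```bash
python3 - <<'E'
from h import *
im=cv2.imread('pics/w8.png'); m=ctrl.camera_model('wrist')
g=cv2.cvtColor(im,cv2.COLOR_BGR2GRAY)
for r in range(161,203,3): print(r,g[r,240:275])
for q,z in [((257.5,184),86),((256.5,177),50),((256.5,177),62),((257.5,199),86),((257.5,199),62)]: print(q,z,ray(m,q,z).round(1))
go(625,206,70)
E
```

```text
161 [28 26 28 29 29 27 27 29 25 27 27 27 27 28 26 28 28 28 27 29 26 26 27 26
 27 26 28 31 28 24 28 27 29 29 27]
164 [ 28  26  24  23  28  26  27  29  41  59  74  88 101 108 115 119 119 115
 110 107 100  91  79  63  45  33  27  26  30  26  26  26  25  28  28]
167 [ 26  27  28  24  31  53  82 105 118 126 129 124 110  93  86  85  84  84
  84  91 109 121 126 127 123 110  91  63  35  26  27  27  28  28  26]
170 [ 27  26  34  66 101 120 126 125 126 127 126 122 109  96  92  91  92  92
  92  94 104 118 125 126 126 125 125 121 103  69  37  27  29  26  27]
173 [ 26  34  71 109 124 127 127 125 124 127 126 123 115 117 121 124 125 126
 126 124 123 122 125 126 125 124 126 127 124 111  79  42  26  26  26]
176 [ 28  58  96 119 125 125 125 124 123 124 122 112 109 115 122 123 125 125
 125 124 118 115 119 123 126 124 124 126 125 120  99  65  34  26  26]
179 [ 27  54  94 118 125 125 125 123 123 125 125 122 116 117 121 124 125 125
 124 125 120 122 123 124 123 123 124 125 124 118 100  65  35  25  26]
182 [ 23  35  70 107 123 125 125 124 123 124 125 121 115 115 121 122 125 125
 125 123 121 121 123 125 123 
[... 436 characters left out ...]
  31  24  23  22  27  23  27  25  25  27  24]
194 [ 22  26  23  26  26  25  25  26  25  28  21  38  73 107 121 123 123 121
 123 122 111  77  37  24  22  26  27  25  26  24  25  26  22  24  27]
197 [ 22  25  23  22  24  23  25  26  23  23  25  36  75 108 121 123 123 124
 124 123 109  74  37  24  25  25  26  23  27  24  26  24  25  24  27]
200 [25 24 22 24 21 22 25 24 26 23 24 25 29 35 40 38 39 38 38 38 32 26 23 25
 23 24 25 26 24 25 23 26 26 24 24]
(257.5, 184) 86 [630.  210.8  86. ]
(256.5, 177) 50 [628.6 209.8  50. ]
(256.5, 177) 62 [629.9 212.2  62. ]
(257.5, 199) 86 [622.4 198.   86. ]
(257.5, 199) 62 [618.8 191.3  62. ]
TCP [623.3 206.8 170.6] yaw -30.7 q6 0.84 -> xyz [  0.3   2.  100.6]
```

The bow lies along the tool's x axis, with its centre at (629,210). That fits the expected 143 mm from the tub centre.

```bash
python3 -m inch '[{"xyz":[5.5,3.5,10],"rot":[0,0,0]},{"xyz":[5.5,3.5,35],"rot":[0,0,0]},{"xyz":[5.5,3.5,60],"rot":[0,0,0]},{"xyz":[5.5,3.5,80],"rot":[0,0,0]},{"xyz":[5.5,3.5,95],"rot":[0,0,0]},{"xyz":[5.5,3.5,102],"rot":[0,0,0]},{"xyz":[5.5,3.5,105],"rot":[0,0,0]},{"xyz":[5.5,3.5,105],"rot":[0,0,0]},{"xyz":[5.5,3.5,105],"rot":[0,0,0]}]' 150
python3 -m inch '[{"xyz":[0,0,0],"rot":[0,0,0]},{"xyz":[0,0,0],"rot":[0,0,0]},{"xyz":[0,0,0],"rot":[0,0,0]},{"xyz":[0,0,0],"rot":[0,0,0]},{"xyz":[0,0,0],"rot":[0,0,0]},{"xyz":[0,0,0],"rot":[0,0,0]}]' 255
python3 - <<'E'
from h import *
go(629,209.7,65,-30.8); o=ctrl.get_obs(); print(o['ft_force'],o['moment'],o['width'],o['grasp_force'])
E
```

```text
t: 39.77
ee_pos: [631.6, 209.6, 67.0]
orientation: [2.731, 1.553, 0.002]
ft_force: [-0.5, -0.1, -0.2]
width: 36.0
grasp_force: 0.0
t: 40.27
ee_pos: [628.8, 210.8, 66.7]
orientation: [-2.729, -1.55, 0.004]
ft_force: [-10.3, 7.3, 8.5]
width: 8.0
grasp_force: 30.0
TCP [628.8 210.8  66.7] yaw -30.8 q6 0.84 -> xyz [-0.9  0.8  1.7] rz -0.000 (or 3.142)
[-10.26990542   7.27156603   8.47010543] [ 1.19737321  1.77719911 -0.02399704] 7.987231149621493 30.000919997692108
```

The bow is gripped (8.0 mm) with a 12 N side load, so I'll ease about 2.5 mm along -y and then turn.

```bash
python3 -m inch '[{"xyz":[0,-2.5,0],"rot":[0,0,0]},{"xyz":[0,-2.5,0],"rot":[0,0,0]},{"xyz":[0,-2.5,0],"rot":[0,0,0]}]'
python3 -m inch '[{"xyz":[0,0,0],"rot":[0,0,0.1]},{"xyz":[0,0,0],"rot":[0,0,0.2]},{"xyz":[0,0,0],"rot":[0,0,0.3]},{"xyz":[0,0,0],"rot":[0,0,0.4]},{"xyz":[0,0,0],"rot":[0,0,0.5]},{"xyz":[0,0,0],"rot":[0,0,0.6]},{"xyz":[0,0,0],"rot":[0,0,0.7]},{"xyz":[0,0,0],"rot":[0,0,0.8]},{"xyz":[0,0,0],"rot":[0,0,0.9]},{"xyz":[0,0,0],"rot":[0,0,1.0]},{"xyz":[0,0,0],"rot":[0,0,1.1]},{"xyz":[0,0,0],"rot":[0,0,1.18]}]'
python3 - <<'E'
from h import *
go(629,209.7,65,-30.8); o=ctrl.get_obs(); print(o['ft_force'],o['moment'],o['width'],o['grasp_force'])
E
python3 -m inch '[{"xyz":[0,0,0],"rot":[0,0,0.05]},{"xyz":[0,0,0],"rot":[0,0,0.1]},{"xyz":[0,0,0],"rot":[0,0,0.14]},{"xyz":[0,0,0],"rot":[0,0,0.14]},{"xyz":[0,0,0],"rot":[0,0,0.14]}]'
python3 - <<'E'
from h import *
go(629,209.7,65,-30.8); o=ctrl.get_obs(); print(o['ft_force'],o['moment'],o['width'],o['grasp_force'])
E
```

```text
t: 40.52
ee_pos: [628.7, 210.9, 66.7]
orientation: [-2.731, -1.552, -0.0]
ft_force: [-3.7, 2.0, 6.3]
width: 7.5
grasp_force: 30.0
t: 41.52
ee_pos: [628.9, 210.6, 66.7]
orientation: [-3.132, 0.237, 0.0]
ft_force: [-3.3, 0.6, 6.2]
width: 7.9
grasp_force: 30.0
TCP [628.9 210.6  66.7] yaw -98.7 q6 2.03 -> xyz [0.3 0.8 1.7] rz -1.185 (or 1.957)
[-3.33730966  0.64880083  6.23890908] [0.05105421 0.75076935 0.09241368] 7.857421241402975 29.997146129608154
t: 41.93
ee_pos: [628.8, 210.5, 66.7]
orientation: [3.109, -0.448, -0.0]
ft_force: [-4.2, 0.0, 6.0]
width: 7.9
grasp_force: 30.0
TCP [628.8 210.5  66.7] yaw -106.4 q6 2.16 -> xyz [0.4 0.7 1.7] rz -1.319 (or 1.822)
[-4.16108449  0.02495073  6.03281408] [0.08289447 0.68124857 0.28379647] 7.905995579947996 30.00566214323044
```

The moment rises to 0.28 N m at 1.32 rad, so the key is at its stop. I'll release it, let it spring back and retreat.

```bash
python3 -m inch '[{"xyz":[0,0,0],"rot":[0,0,0]},{"xyz":[0,0,0],"rot":[0,0,0]},{"xyz":[0,0,0],"rot":[0,0,0]},{"xyz":[0,0,0],"rot":[0,0,0]},{"xyz":[0,0,0],"rot":[0,0,0]},{"xyz":[0,0,0],"rot":[0,0,0]},{"xyz":[0,0,0],"rot":[0,0,0]},{"xyz":[0,0,0],"rot":[0,0,0]}]' 100
python3 -m inch '[{"xyz":[0,0,-15],"rot":[0,0,0]},{"xyz":[0,0,-40],"rot":[0,0,0]},{"xyz":[0,0,-75],"rot":[0,0,-0.1]},{"xyz":[0,0,-104],"rot":[0,0,-0.2]},{"xyz":[0,0,-104],"rot":[0,0,-0.3]},{"xyz":[0,0,-104],"rot":[0,0,-0.42]},{"xyz":[0,0,-104],"rot":[0,0,-0.54]},{"xyz":[0,0,-104],"rot":[0,0,-0.66]},{"xyz":[0,0,-104],"rot":[0,0,-0.78]},{"xyz":[0,0,-104],"rot":[0,0,-0.9]},{"xyz":[0,0,-104],"rot":[0,0,-1.02]},{"xyz":[0,0,-104],"rot":[0,0,-1.14]}]'
python3 -m inch '[{"xyz":[0,0,0],"rot":[0,0,-0.12]},{"xyz":[0,0,0],"rot":[0,0,-0.18]},{"xyz":[0,0,0],"rot":[0,0,-0.18]},{"xyz":[0,0,0],"rot":[0,0,-0.18]}]'
python3 - <<'E'
from h import *
im,m=shot('wrist','w9.png'); go(629,210,70,-30.8); p=proj(m,[629,210,86])
g=cv2.cvtColor(im,cv2.COLOR_RGB2GRAY); x,y=p.astype(int); print(x,y)
for r in range(y-30,y+25,3): print(r,''.join(' .:-=+*#%@'[min(9,v//16)] for v in g[r,x-40:x+41:2]))
E
```

```text
t: 42.6
ee_pos: [628.9, 210.5, 66.0]
orientation: [3.109, -0.448, -0.0]
ft_force: [-0.3, -0.2, -0.4]
width: 53.1
grasp_force: 0.0
t: 43.6
ee_pos: [629.0, 210.6, 171.4]
orientation: [2.856, 1.309, 0.002]
ft_force: [1.6, 0.7, -0.8]
width: 53.3
grasp_force: 0.0
t: 43.93
ee_pos: [629.0, 210.6, 171.1]
orientation: [2.733, 1.55, 0.001]
ft_force: [-0.9, -0.0, -0.0]
width: 52.8
grasp_force: 0.0
TCP [629.  210.6 170.9] yaw -30.9 q6 0.84 -> xyz [ -0.6   0.3 100.9] rz -0.002 (or 3.140)
253 191
161 +++*+:.............................:+*++*
164 +++*+:.............................:+*++*
167 +=+++:.............................:+*++*
170 +++++:..........:=**#**=:..........:+*++*
173 +++++:.........+#%*+++*##+:........:++++*
176 *++++:.......:+###*+++*###*:.......:+*++*
179 *++++:.......=#############=.......:++++*
182 *++++-.......+#############+.......-++++*
185 *++++-.......+#############+.......-++++*
188 *++++-.......=#############=.......-++++*
191 *++++-........+###########+........-++++#
194 *++++-.........-*#######*=.........-++++#
197 *++++=...........:+###*-...........-++++#
200 *++++=............+###+............-++++#
203 *++++=............+###+............-++++#
206 *++++=.............:::.............-++++#
209 **+++=.............................=+++*%
212 **+++=.............................-+*##@
215 **++++:............................=%@#@@
```

The key bow is back along its rest direction. I'll retreat and check the cover, tray and other objects numerically in the top view.

```bash
python3 -m inch '[{"xyz":[-10,-2,-30],"rot":[0,0,0]},{"xyz":[-40,-9,-60],"rot":[0,0,0]},{"xyz":[-75,-17,-60],"rot":[0,0,0]},{"xyz":[-110,-25,-60],"rot":[0,0,0]},{"xyz":[-145,-32,-60],"rot":[0,0,0]},{"xyz":[-180,-40,-60],"rot":[0,0,0]},{"xyz":[-215,-48,-60],"rot":[0,0,0]},{"xyz":[-240,-54,-60],"rot":[0,0,0]},{"xyz":[-255,-57,-60],"rot":[0,0,0]},{"xyz":[-255,-57,-60],"rot":[0,0,0]},{"xyz":[-255,-57,-60],"rot":[0,0,0]}]'
python3 - <<'E'
from h import *
a=cv2.cvtColor(cv2.imread('pics/top0.png'),cv2.COLOR_BGR2GRAY); im,m=shot('top','top9.png'); b=cv2.cvtColor(im,cv2.COLOR_RGB2GRAY)
ex=np.array([.512,.859]);ey=np.array([-.859,.512]);c=np.array([504.6,280.1])
print('rows: tub x from -110 to 110 step 10; cols y at -60,0,60 (z=83), now | before')
for tx in range(-110,131,10):
    q=[proj(m,[*(c+tx*ex+ty*ey),83]).round().astype(int) for ty in(-60,0,60)]; print(tx,[int(b[v,u]) for u,v in q],[int(a[v,u]) for u,v in q])
hsv=lambda f:cv2.cvtColor(f,cv2.COLOR_RGB2HSV)
A=cv2.imread('pics/top0.png')[:,:,::-1]
for n,(u,v),z in [('bottle',(228,152),0),('weight',(281,165),0),('beaker',(326,167),0),('traycorner',(388,219),0)]:
    s=np.s_[v-14:v+14,u-14:u+14]; r=cv2.phaseCorrelate(a[s].astype(np.float32),b[s].astype(np.float32)); print(n,np.round(r[0],2),round(r[1],2))
o=ctrl.get_obs(); print(o['t'],o['ft_force'])
# scene view: edge of cover
s,ms=shot('scene','sc9.png')
for z in (83,):
  for tx in (-81,80):
    for ty in (-101,101): print('scene',tx,ty,proj(ms,[*(c+tx*ex+ty*ey),z]).round(1))
E
```

```text
t: 44.9
ee_pos: [450.2, 20.5, 230.7]
orientation: [2.732, 1.549, 0.003]
ft_force: [1.2, 0.3, -0.2]
width: 53.5
grasp_force: 0.0
rows: tub x from -110 to 110 step 10; cols y at -60,0,60 (z=83), now | before
-110 [97, 133, 81] [136, 133, 136]
-100 [138, 225, 84] [138, 226, 141]
-90 [138, 148, 82] [139, 148, 138]
-80 [114, 164, 208] [101, 82, 97]
-70 [221, 224, 225] [219, 180, 175]
-60 [222, 224, 224] [176, 176, 131]
-50 [211, 215, 188] [179, 175, 176]
-40 [127, 127, 126] [178, 176, 176]
-30 [127, 127, 125] [172, 175, 175]
-20 [127, 127, 126] [172, 176, 177]
-10 [126, 126, 126] [171, 173, 170]
0 [127, 125, 125] [172, 170, 170]
10 [125, 124, 124] [172, 176, 173]
20 [126, 125, 124] [170, 171, 169]
30 [125, 125, 124] [171, 172, 171]
40 [125, 125, 123] [174, 175, 172]
50 [174, 138, 147] [167, 171, 170]
60 [223, 221, 220] [101, 98, 97]
70 [221, 220, 219] [164, 179, 154]
80 [164, 154, 153] [124, 116, 115]
90 [130, 120, 131] [117, 116, 115]
100 [134, 127, 136] [115, 118, 115]
110 [134, 139, 131] [118, 118, 116]
120 [136, 129, 130] [116, 117, 119]
130 [134, 134, 132] [116, 117, 117]
bottle [-0.01  0.  ] 1.0
weight [ 0.   -0.03] 1.0
beaker [-0.02 -0.02] 1.0
traycorner [ 0.01 -0.01] 1.0
44.95 [0.01546035 0.7207942  0.46549797]
scene -81 -101 [273.3 150.7]
scene -81 101 [256.2 117. ]
scene 80 -101 [326.8 143.7]
scene 80 101 [303.4 111.8]
```

The cover lies flat over tub x -80 to +80 and has stayed shut. The bottle, weight, beaker and tray have not shifted.

```bash
python3 - <<'E'
from workcell import ctrl
print(ctrl.close_job())
E
```

```text
the job is handed in; nothing more can be done
None
```

I handed the job in at about 45 s: the free-running unit is upright in the tray and the two dragging units are upright in the tub; the cover is shut and stayed shut when I let go, and the key was turned to its stop and sprang back. The bottle, beaker and weight have not moved; no verdict came back.

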